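# Crack the walnuts in the lever nutcracker and fill the bowl

## Task

Crack every walnut from the wooden tray in the lever nutcracker, one at a time: lay it lengthwise in the cradle between the ram and the anvil, swing the lever over to its stop and let it spring all the way back. Then lower each cracked nut gently into the deep white bowl, letting go only when it is well down inside, for a dropped or squashed nut falls to pieces. Crack them with nothing but the lever, keep the bowl standing, and leave the mug, the pepper mill and the spice jar alone.

Things in the scene. Friction and masses are not known exactly. Their poses are not given: they have to be found in the camera images.
- walnut_1: whole walnut 1: wrinkled brown shell, 46 mm long, 35 to 37 mm thick at its middle, 40 g, blunt at one end, pointed at the other; origin at its centre (18 mm above what it lies on), x axis along its length towards the pointed end; it lies on its side and may be rolled about x. Pinch it across its thickness. A run has two or three nuts; an absent one reads None
- walnut_2: whole walnut 2: wrinkled brown shell, 46 mm long, 35 to 37 mm thick at its middle, 40 g, blunt at one end, pointed at the other; origin at its centre (18 mm above what it lies on), x axis along its length towards the pointed end; it lies on its side and may be rolled about x. Pinch it across its thickness. A run has two or three nuts; an absent one reads None
- walnut_3: whole walnut 3: wrinkled brown shell, 46 mm long, 35 to 37 mm thick at its middle, 40 g, blunt at one end, pointed at the other; origin at its centre (18 mm above what it lies on), x axis along its length towards the pointed end; it lies on its side and may be rolled about x. Pinch it across its thickness. A run has two or three nuts; an absent one reads None
- walnut_1_tip (a joint): how far the pointed end of walnut 1 has been forced into its shell, m: 0 whole, about 0.003 to 0.004 after one full stroke of the cracker, above 0.0025 it is cracked; it yields at about 40 N end to end and stays where it was forced
- walnut_2_tip (a joint): how far the pointed end of walnut 2 has been forced into its shell, m: 0 whole, about 0.003 to 0.004 after one full stroke of the cracker, above 0.0025 it is cracked; it yields at about 40 N end to end and stays where it was forced
- walnut_3_tip (a joint): how far the pointed end of walnut 3 has been forced into its shell, m: 0 whole, about 0.003 to 0.004 after one full stroke of the cracker, above 0.0025 it is cracked; it yields at about 40 N end to end and stays where it was forced
- cracker: grey iron lever nutcracker on a fixed low wooden tray, 180 mm (x) by 298 mm (y = -104 to +194), floor 5 mm thick, 6 mm rim up to z = 17 mm. On it the iron base plate, 60 mm wide, top at z = 13 mm, with cross feet 112 mm wide at y = -74 and +142, top at 15. Origin on the worktop under the middle of the cradle; z up, y along the pressing axis from anvil to lever, x across
- cradle (a point): where the centre of a nut in the cradle belongs: 49 mm above the worktop, midway between anvil and ram, nut's length along this frame's y (either end first), within 7 mm lengthwise; axes as the cracker's. The cradle is two steel rods along y, 24 mm apart, 8 mm thick, tops 34.5 mm above the worktop, open at both sides (x) and above
- anvil_face (a point): middle of the fixed anvil's face, at y = -31 mm, z = 49 mm of the cracker; the 40 mm wide, 65 mm high anvil post stands behind it from y = -48 mm
- ram_face (a point): middle of the ram's face, at y = +32 mm, z = 49 mm of the cracker at rest; moves 21 mm towards the anvil per rad of lever. Its guide, 40 mm wide and 65 mm high, is fixed at y = +52 to +78 mm
- lever (a joint): sprung lever, rad: 0 at rest, leaning 0.6 rad away from the cradle; grows as the handle is swung up and over towards the cradle; 1.0 at the stop (leaning 0.4 rad the other way). Freed, it springs back in about 1 s. The handle needs about 2 N at rest, 5 N near the stop, 5 N more to crack a nut. Pivot at y = +100, z = 27 mm of the cracker, axis along its x
- lever_grip (a point): centre of the lever's wooden cross handle, 27 mm thick, 96 mm long along the cracker's x, 170 mm from the pivot: at rest at y = +196, z = 167 mm of the cracker, at the stop at y = +34, z = 184 mm. The stem below it is a bar 12 mm wide (x), 20 mm thick. Push it from the side away from the cradle, or pinch it across from above
- nut_tray: low wooden tray on which the nuts lie at the start, fixed: 200 mm (x) by 210 mm (y), floor 4 mm thick, 6 mm rim, 14 mm high; origin on the worktop under its centre
- bowl: deep white stoneware bowl, loose, 0.75 kg: 160 mm wide and 72 mm high, wall 5 mm, inner floor 7 mm above the worktop and about 120 mm wide; origin at the centre of its underside, z up
- mug: beige mug, 78 mm wide, 100 mm high; bystander, origin under its centre
- pepper_mill: dark wooden pepper mill, 58 mm wide, 170 mm high; bystander, origin under its centre
- spice_jar: glass spice jar with a dark screw cap, 44 mm wide, 96 mm high; bystander, origin under its centre
Not all that is in view belongs to the job. Leave any turquoise look-alike of the walnut_1 alone.

How it is judged:
On the way, in this order (a step that is already met when the one before it is completed fails the run):
1. a walnut lies in the cradle and is cracked, the lever at its stop (value of joint lever above 0.9 rad and ((value of joint walnut_1_tip above 0.0025 m and distance between walnut_1 and cradle below 0.03 m) or (value of joint walnut_2_tip above 0.0025 m and distance between walnut_2 and cradle below 0.03 m) or (value of joint walnut_3_tip above 0.0025 m and distance between walnut_3 and cradle below 0.03 m))).
2. the lever has sprung back to rest (value of joint lever below 0.1 rad), for 0.1 s.
At the end, for the whole second after the job is handed in: Every walnut is cracked (its tip forced in by more than 2.5 mm) and lies at rest in the bowl (its centre within 66 mm of the bowl's axis and less than 60 mm above the bowl's underside); the lever is back at rest (below 0.08 rad) and the bowl stands upright (value of joint each of walnut_1_tip, walnut_2_tip, walnut_3_tip above 0.0025 m and horizontal distance between each of walnut_1, walnut_2, walnut_3 and bowl below 0.066 m and z of each of walnut_1, walnut_2, walnut_3 in the frame of bowl below 0.06 m and linear speed of each of walnut_1, walnut_2, walnut_3 below 0.05 m/s and value of joint lever below 0.08 rad and angle between bowl's own z axis and vertical below 0.1 rad); the robot touches nothing.
It fails at once if a walnut's shell is forced in while the lever stands near its rest (cracked by other means than the lever) (value of joint lever below 0.3 rad and velocity of joint any of walnut_1_tip, walnut_2_tip, walnut_3_tip above 0.02 m/s).
It fails at once if a walnut is let go over the bowl with its centre more than 65 mm above the bowl's underside (dropped in) ((horizontal distance between walnut_1 and bowl below 0.06 m and z of walnut_1 in the frame of bowl above 0.065 m and contact force between the fingers and walnut_1 below 0.02 N) or (horizontal distance between walnut_2 and bowl below 0.06 m and z of walnut_2 in the frame of bowl above 0.065 m and contact force between the fingers and walnut_2 below 0.02 N) or (horizontal distance between walnut_3 and bowl below 0.06 m and z of walnut_3 in the frame of bowl above 0.065 m and contact force between the fingers and walnut_3 below 0.02 N)).
It fails at once if a held walnut is pressed on the bowl with more than 15 N ((contact force between walnut_1 and bowl above 15 N and contact force between the fingers and walnut_1 above 0.5 N) or (contact force between walnut_2 and bowl above 15 N and contact force between the fingers and walnut_2 above 0.5 N) or (contact force between walnut_3 and bowl above 15 N and contact force between the fingers and walnut_3 above 0.5 N)).
It fails at once if the bowl is tipped by more than 0.35 rad (angle between bowl's own z axis and vertical above 0.35 rad).
It fails at once if the mug, the pepper mill or the spice jar is moved by more than 30 mm (distance of any of mug, pepper_mill, spice_jar from where it was at the start of the episode above 0.03 m).
Of walnut_1, walnut_2, walnut_3 only 2 to 3 are there at a start; the rules pass over those that are not, and their reading is None.
At some moment in a run one of walnut_1, walnut_2, walnut_3 may be knocked a few centimetres aside while the robot is not near it.
It also fails if it takes over 210 s, if anything falls off the work surface, if the arm or the gripper's body presses on something with over 40 N, if the wrist force passes 120 N, or if a joint passes its speed limit or range.

## Robot

A 6-joint arm with a two-finger parallel gripper is mounted at the origin on a cart in front of the work surface, level with it; the furniture and walls round the work are solid. World frame = base frame: x ahead of the robot, y to its left, z up, the work surface at z = 0. Lengths are in m, angles in rad, forces in N, time in s.
With the tool pointing down it reaches from about 0.35 to 0.875 m from the base axis. Payload 4.2 kg.
Tool frame: the origin (TCP) lies on the centre line of the jaws, within the pads' length; the fingertips stand 17 mm ahead of it and the grasp point (between the pads) lies 2 mm behind it (env.finger_overhang is the distance from the TCP to the fingertips, in m); z points along the fingers, y is the line along which they close (so a half turn about z gives the same grasp; the last joint's range is limited). The gripper opens to 87 mm and grips with 3 to 60 N. Pads are 19 mm wide; open, the fingers measure 117 mm over their backs; the gripper's body (75 mm by 190 mm) begins 51 mm behind the grasp point.
Start: joints at [1.55, 0.385, 0.008, 0, -1.194, -0.259], TCP at [0.173, 0.601, 0.24] pointing down, gripper open.
Joint ranges: [-3.14, 3.14], [-1.21, 2.06], [-1.07, 1.41], [-3.16, 2.05], [-2.99, -0.16], [-3.1, 3.1]. Speed limits (rad/s): [2.79, 2.79, 3.14, 3.14, 3.14, 3.14].

## Interface

Orientations are given as a 3x3 rotation matrix whose columns are the frame's x, y, z axes.
In Python, from bench import env, optics gives the robot as it stands.
- The arm moves only by the shell command python3 -m inch 'ROWS'. ROWS is JSON, a list of rows, each a list of 7 numbers: the shift along the tool's x, y, z each as a share of 25 cm, from -1 to 1, then the turn, a rotation vector about the tool's x, y, z each as a share of 45 degrees, from -1 to 1, then the closure, from 0 (fully open) to 1 (shut). In form: [[dx, dy, dz, wx, wy, wz, claw], ...]. A call has 1 to 5 rows; each row is the pose to reach, as a shift and turn from the pose commanded when the call began, along the tool's axes at that moment; what a row does not reach only later rows make up. A row lasts 1/12 s, in which the tool goes at most 41.7 mm and 7.16 degrees, less where a joint would pass 70% of its speed; a pose out of reach is approached as far as the arm can. A call with a number of a shift or a turn outside -1 to 1 is refused whole. A call with a gripper value outside its range is refused whole. The fingers move at their own pace and stop on an object; the grip force is fixed at half the most. Time passes only in rows, so rows that repeat a pose let the fingers close. It gives the time, the measured TCP pose, the force, the opening and the grip force at its end, in the units of the state.
- env.state(): the state, without advancing time (a new reading comes with each control period).
- optics.camera(name): name is "scene" or "top" or "wrist"; returns a dict with "image" (420x560x3 uint8, red, green, blue), "intrinsics" (3x3 intrinsics, pixels), "dist_coeffs" ([k1, k2, p1, p2, k3] as OpenCV has them; the pictures are not rectified), "rvec" (rotation vector, rad) and "tvec" (3), from world to camera coordinates, as OpenCV has them. Camera axes: x right, y down, z forward; pixel columns grow to the right and rows downward; lengths in m; the calibration is good to about 2 mm. A picture is of the moment at which its call begins. There is no depth.
- env.hand_in(): hands the job in; it is judged then, once.
Trained networks look in the newest picture that a camera, given by its name, has taken for a name from the list of things; names that differ only in an ending like _2 or _b are one class to them, and where a whole thing is asked for, a point or a joint stands for the part that bears it (a point fixed in the world has none). Each returns a list of dicts, best first, with "confidence" (0 to 1); they miss things now and then, are a little off and sometimes report something else, mostly with a low value. They report only what shows in the picture. A call takes as long as a camera call. They do not tell look-alikes from the thing itself.
- optics.boxes_of(query, camera): "extent" ([left, top, right, bottom] in pixels, round what is visible of it).
- optics.silhouettes(query, camera): "pixels" (420x560 bool, what is visible of it) and "extent" ([left, top, right, bottom] in pixels, round what is visible of it).
- optics.pinpoint(query, camera): "centre" ([row, column] in pixels: a listed point, or the origin of a listed thing).
The state is a dict: "clock": time; "joint_pos": joint angles; "joint_velocities": joint speeds; "joint_torque": joint torques, N m; "tcp_pos": TCP position; "ee_rot": TCP orientation; "wrist_force": force on the tool from outside, world axes, zero at the start; "wrist_torque": the same for the moment, N m; "gripper_width": opening from 0.0 (shut) to 1.0 (fully open); "grasp_force": force on a finger pad.
Only numpy, scipy, OpenCV 4.12 (cv2) and the standard library are available. Lean on these libraries where they do the work, as an engineer would, in place of code of your own. Each camera call takes 0.05 s, during which the arm holds its last target. There are 200 camera calls.

## Working session

There is one attempt and no reset: what is moved stays moved. The work goes in short steps, Python scripts to look and compute and a shell command to move; the robot and the scene stay as the last step left them, time stands still between calls to the robot, and variables do not carry over. Pictures are saved under pics/ and viewed, at most 15 in all, crops included, and the job is handed in when it is done.

```bash
ls; mkdir -p pics; cat > h.py <<'E'
import numpy as np, cv2
from bench import env, optics
def cam(n):
    return optics.camera(n)
def ray(c,px):
    R=cv2.Rodrigues(np.array(c["rvec"],float))[0]; t=np.array(c["tvec"],float).ravel()
    u=cv2.undistortPoints(np.array([[px]],float),np.array(c["intrinsics"],float),np.array(c["dist_coeffs"],float)).ravel()
    d=R.T@np.array([u[0],u[1],1.]); return -R.T@t,d
def at(c,px,z):
    o,d=ray(c,px); return o+d*(z-o[2])/d[2]
def proj(c,P):
    return cv2.projectPoints(np.array(P,float).reshape(-1,3),np.array(c["rvec"],float),np.array(c["tvec"],float),np.array(c["intrinsics"],float),np.array(c["dist_coeffs"],float))[0].reshape(-1,2)
def save(c,n,box=None,s=1):
    im=c["image"][:,:,::-1]
    if box: im=im[box[1]:box[3],box[0]:box[2]]
    if s!=1: im=cv2.resize(im,None,fx=s,fy=s,interpolation=cv2.INTER_CUBIC)
    cv2.imwrite("pics/"+n+".png",im)
def tri(c1,p1,c2,p2):
    A=[];b=[]
    for c,p in((c1,p1),(c2,p2)):
        o,d=ray(c,p); d=d/np.linalg.norm(d); M=np.eye(3)-np.outer(d,d); A.append(M);b.append(M@o)
    return np.linalg.lstsq(np.vstack(A),np.hstack(b),rcond=None)[0]
def axis(mask):
    v,u=np.nonzero(mask); p=np.c_[u,v].astype(float); m=p.mean(0); w,V=np.linalg.eigh(np.cov((p-m).T)); return m,V[:,1],np.sqrt(w)
E
python3 - <<'E'
from h import *
s=env.state(); print({k:np.round(v,3).tolist() for k,v in s.items()})
cs={n:cam(n) for n in("scene","top")}
for n,c in cs.items():
    save(c,n+"0",s=1.4)
    print(n,"cam at",ray(c,(280,210))[0].round(3))
    for q,z in(("walnut_1",.022),("bowl",0),("cracker",0),("cradle",.049),("anvil_face",.049),("ram_face",.049),("lever_grip",.167),("nut_tray",0),("mug",0),("pepper_mill",0),("spice_jar",0)):
        for r in optics.pinpoint(q,n):
            y,x=r["centre"]; print(q,round(r["confidence"],2),"px",round(x),round(y),at(c,(x,y),z).round(3))
E
```

```text
pics
{'clock': 0.0, 'joint_pos': [1.55, 0.386, 0.007, -0.001, -1.194, -0.259], 'joint_velocities': [0.001, -0.0, 0.001, -0.001, -0.001, 0.001], 'joint_torque': [-0.001, -39.066, 18.741, 4.22, 0.011, -0.0], 'tcp_pos': [0.172, 0.6, 0.238], 'ee_rot': [[0.961, -0.276, -0.001], [-0.276, -0.961, -0.002], [0.0, 0.002, -1.0]], 'wrist_force': [-0.213, -0.15, -0.01], 'wrist_torque': [0.014, -0.047, 0.041], 'grasp_force': 0.0, 'gripper_width': 1.001}
scene cam at [0.658 0.703 1.201]
walnut_1 0.75 px 364 325 [0.441 0.315 0.022]
walnut_1 0.71 px 274 332 [0.665 0.313 0.022]
walnut_1 0.58 px 307 285 [0.571 0.196 0.022]
walnut_1 0.47 px 326 336 [0.539 0.333 0.022]
bowl 0.56 px 295 129 [ 0.555 -0.355  0.   ]
cracker 0.62 px 321 200 [ 0.503 -0.077  0.   ]
cracker 0.47 px 230 200 [ 0.766 -0.099  0.   ]
cradle 0.79 px 319 192 [ 0.511 -0.074  0.049]
anvil_face 0.94 px 321 181 [ 0.502 -0.108  0.049]
anvil_face 0.32 px 319 191 [ 0.512 -0.075  0.049]
anvil_face 0.18 px 327 340 [0.542 0.353 0.049]
ram_face 0.41 px 318 189 [ 0.512 -0.081  0.049]
ram_face 0.4 px 322 196 [ 0.506 -0.056  0.049]
lever_grip 0.95 p
[... 475 characters left out ...]
]
walnut_1 0.62 px 213 300 [0.464 0.303 0.022]
walnut_1 0.52 px 233 260 [0.569 0.192 0.022]
bowl 0.58 px 373 208 [ 0.568 -0.348  0.   ]
cracker 0.87 px 316 248 [ 0.506 -0.081  0.   ]
anvil_face 0.58 px 327 240 [ 0.495 -0.114  0.049]
ram_face 0.39 px 307 244 [ 0.508 -0.044  0.049]
ram_face 0.34 px 285 188 [ 0.748 -0.084  0.049]
ram_face 0.32 px 315 250 [ 0.477 -0.06   0.049]
ram_face 0.18 px 184 303 [0.477 0.386 0.049]
lever_grip 0.73 px 262 235 [0.531 0.106 0.167]
nut_tray 0.9 px 186 299 [0.513 0.376 0.   ]
nut_tray 0.22 px 318 242 [ 0.526 -0.101 -0.   ]
mug 0.58 px 236 204 [0.791 0.09  0.   ]
pepper_mill 0.64 px 287 189 [ 0.775 -0.105  0.   ]
spice_jar 0.66 px 342 180 [ 0.729 -0.311  0.   ]
```

View pics/scene0.png

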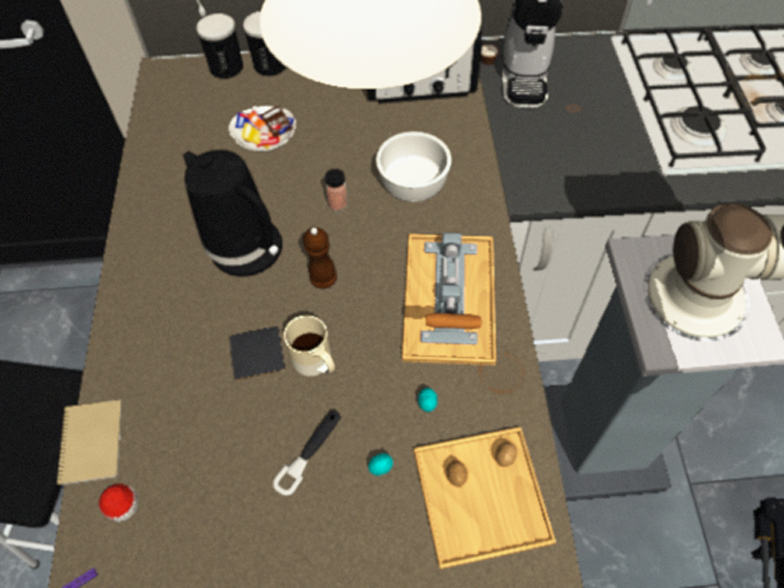

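View pics/top0.png

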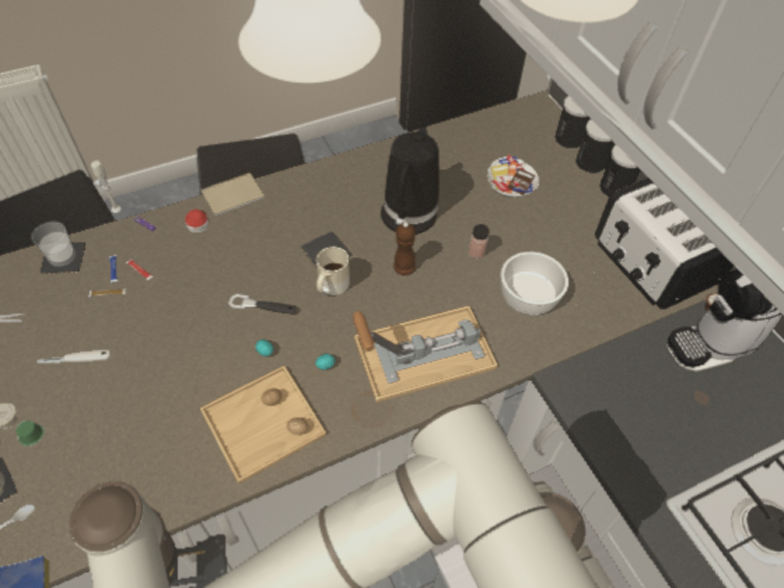

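The pictures show two brown walnuts on the tray at the lower right: scene px (326,336) and (364,325), top px (193,284) and (213,300). The turquoise ovals at scene (274,332) and (307,285) are the look-alikes, so I leave those alone. The cracker is at scene (321,200), with its lever leaning towards +y, and the bowl is at (295,129). Next I move above the nuts for a wrist view.

```bash
cat >> h.py <<'E'
def go(p,xdir=None):
    "shares from the present pose to TCP p, tool x along the angle xdir (tool down)"
    s=env.state(); R=np.array(s["ee_rot"]); t=np.array(s["tcp_pos"])
    d=R.T@(np.array(p)-t)/.25; w=np.zeros(3)
    if xdir is not None:
        c,n=np.cos(xdir),np.sin(xdir); Rt=np.array([[c,n,0],[n,-c,0],[0,0,-1.]])
        w=cv2.Rodrigues(R.T@Rt)[0].ravel()/np.radians(45)
    print("go",np.round(d,3).tolist(),np.round(w,3).tolist(),"t",round(s["clock"],1),"tcp",t.round(4).tolist())
E
python3 - <<'E'
from h import *
go([.48,.32,.30],-.28)
c=cam("wrist"); print(ray(c,(280,210)), env.state()["tcp_pos"])
cs={n:cam(n) for n in("scene","top")}
m={}
for n,c in cs.items():
    for q in("walnut_1","lever","bowl","cracker"):
        for r in optics.silhouettes(q,n):
            mm,d,w=axis(r["pixels"]); print(n,q,round(r["confidence"],2),mm.round(1),d.round(2),w.round(1),c["image"][r["pixels"]].mean(0).round())
E
```

```text
go [1.492, 0.739, -0.242] [-0.0, 0.0, 0.0] t 1.2 tcp [0.1726, 0.6007, 0.2396]
(array([0.24535151, 0.57965295, 0.38616152]), array([-0.26327736,  0.0847018 , -0.96103509])) [0.17259944 0.60068595 0.23955426]
scene walnut_1 0.79 [361.3 324.6] [-0.24  0.97] [3.8 4.7] [171. 129.  76.]
scene walnut_1 0.65 [325.9 337.8] [0.33 0.94] [3.7 4.2] [157. 115.  64.]
scene walnut_1 0.62 [271.7 331.8] [-0.95  0.32] [3.7 4.7] [ 10. 171. 161.]
scene walnut_1 0.59 [305.1 285.1] [0.01 1.  ] [3.4 4.1] [  3. 170. 161.]
scene lever 0.57 [323.7 228.7] [-1.   -0.04] [ 2.9 11.1] [179. 110.  51.]
scene lever 0.55 [321.1 214.1] [-0.  1.] [18.1 26.2] [199. 167. 111.]
scene lever 0.36 [240.  134.8] [0.09 1.  ] [3.9 8. ] [105.  78.  65.]
scene bowl 0.67 [295.3 117.9] [-1.   -0.05] [12.7 13.2] [213. 210. 198.]
scene bowl 0.25 [321.6 213.2] [-0.04  1.  ] [2.1 7.6] [147. 144. 142.]
scene cracker 0.75 [321.1 213.8] [-0.  1.] [18.4 26.3] [199. 167. 111.]
top walnut_1 0.68 [212.1 303.7] [-0.99  0.11] [3.1 3.9] [160. 133.  99.]
top walnut_1 0.5 [232.2 257.9] [-0.98  0.22] [2.8 3.6] [ 79. 149. 139.]
top lever 0.79 [265.6 239.5] [-0.78 -0.63] [ 4.2 10.8] [125.  99.  75.]
top bowl 0.78 [380.8 201.6] [-0.98 -0.17] [11.2 12. ] [194. 190. 178.]
top bowl 0.6 [186.2 302.8] [-0.89  0.46] [17.4 20.6] [194. 164. 120.]
top bowl 0.44 [341.8 172.2] [-0.22  0.97] [3.3 6.6] [111.  93.  81.]
top cracker 0.75 [301.4 251.4] [-0.99  0.13] [14.6 25.8] [169. 150. 121.]
```

```bash
python3 -m inch '[[0.75,0.37,-0.1,0,0,0,0],[0.75,0.37,-0.1,0,0,0,0],[0.75,0.37,-0.1,0,0,0,0],[0.75,0.37,-0.1,0,0,0,0],[0.75,0.37,-0.1,0,0,0,0]]' | tail -3;  python3 -m inch '[[0.74,0.37,0,0,0,0,0],[0.74,0.37,0,0,0,0,0],[0.74,0.37,0,0,0,0,0],[0.74,0.37,0,0,0,0,0],[0.74,0.37,0,0,0,0,0]]' | tail -3
python3 - <<'E'
from h import *
c=cam("wrist"); save(c,"w1",s=1.4); print(env.state()["tcp_pos"])
P=optics.pinpoint("walnut_1","wrist")
for r in P: y,x=r["centre"]; print("pt",r["confidence"],(x,y),at(c,(x,y),.022).round(4))
for r in optics.silhouettes("walnut_1","wrist"):
    m,d,w=axis(r["pixels"]); a=at(c,m,.022); b=at(c,m+d*20,.022)-a
    print("sil",round(r["confidence"],2),m.round(),w.round(1),c["image"][r["pixels"]].mean(0).round(),a.round(4),"ang",np.arctan2(b[1],b[0]).round(3))
E
```

```text
wrist_force: [0.3, 0.6, -1.3]
gripper_width: 1.0
grasp_force: 0.0
wrist_force: [0.8, 0.7, -0.1]
gripper_width: 0.998
grasp_force: 0.0
[0.48298183 0.31565429 0.26442198]
pt 0.91 (297.3, 202.1) [0.4495 0.3084 0.022 ]
pt 0.72 (257.5, 139.8) [0.54   0.3347 0.022 ]
pt 0.71 (245.5, 18.1) [0.6726 0.3078 0.022 ]
sil 0.84 [296. 203.] [7.1 8.9] [153. 112.  71.] [0.4486 0.3104 0.022 ] ang 0.999
sil 0.78 [255. 140.] [7.9 9.6] [153. 110.  67.] [0.5402 0.3375 0.022 ] ang 1.59
sil 0.78 [246.  20.] [ 8.2 11.4] [ 23. 143. 133.] [0.6709 0.3083 0.022 ] ang -2.886
sil 0.57 [363.  76.] [ 8.2 10.2] [ 24. 129. 120.] [0.5767 0.1937 0.022 ] ang 1.654
```

View pics/w1.png

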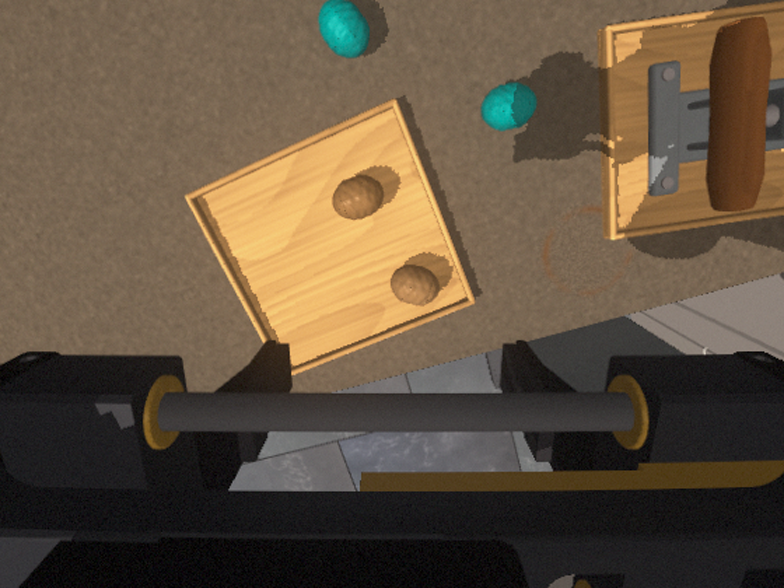

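The brown nuts are at wrist px (297,203) and (256,140), which is world (0.449,0.309) and (0.540,0.336). Both are inside the tray, and the turquoise pair at (246,20) and (363,76) lie outside it. I'll go lower for the confirming crop and the nut axes.

```bash
python3 -m inch '[[-0.13,-0.05,0.55,0,0,0,0.3],[-0.13,-0.05,0.55,0,0,0,0.3],[-0.13,-0.05,0.55,0,0,0,0.3],[-0.13,-0.05,0.55,0,0,0,0.3],[-0.13,-0.05,0.55,0,0,0,0.3]]' | tail -4
cat >> h.py <<'E'
def nuts(c,z=.022,minarea=150):
    im=c["image"]; out=[]
    for r in optics.silhouettes("walnut_1","wrist"):
        k=r["pixels"]; col=im[k].mean(0)
        if col[0]<col[1]: continue
        ct=max(cv2.findContours(k.astype(np.uint8),cv2.RETR_EXTERNAL,cv2.CHAIN_APPROX_NONE)[0],key=len)
        pts=np.array([at(c,p[0].astype(float),z)[:2] for p in ct])
        (cx,cy),(a,b),th=cv2.fitEllipse((pts*1000).astype(np.float32))
        # minor axis direction th for a<b ; major = th+90
        g=np.radians(th+90); print("nut conf",round(r["confidence"],2),"px",axis(k)[0].round(),"world",round(cx,1),round(cy,1),"axes",round(a,1),round(b,1),"ang",round((g+np.pi/2)%np.pi-np.pi/2,3))
E
python3 - <<'E'
from h import *
c=cam("wrist"); save(c,"w2",(160,40,460,290),2.4); print(env.state()["tcp_pos"])
nuts(c)
for r in optics.pinpoint("walnut_1","wrist"): y,x=r["centre"]; print("pt",r["confidence"],(x,y),at(c,(x,y),.022).round(4))
E
```

```text
ee_rot: [[0.962, -0.274, -0.007], [-0.274, -0.962, -0.008], [-0.005, 0.009, -1.0]]
wrist_force: [1.1, -0.6, -0.4]
gripper_width: 0.737
grasp_force: 0.0
[0.44851129 0.34263328 0.12516366]
nut conf 0.76 px [252. 100.] world 540.1 337.5 axes 36.5 45.5 ang -1.47
nut conf 0.76 px [317. 203.] world 448.2 310.3 axes 37.6 47.2 ang 0.915
pt 0.79 (316.5, 202.7) [0.4486 0.3104 0.022 ]
pt 0.72 (251.4, 100.9) [0.5399 0.3383 0.022 ]
```

View pics/w2.png

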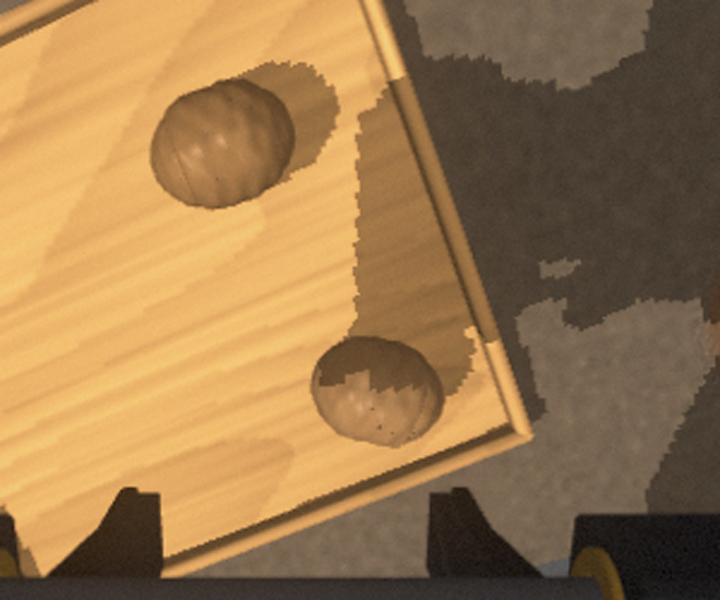

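The crop confirms two brown wrinkled walnuts in the tray. One is at crop (222,143), the other at (378,392) near the tray corner. I take the corner one (A) first, with the fingertips just above the rim height.

```bash
python3 - <<'E'
from h import *
go([.4485,.3103,.10],.915); print(np.round(env.state()["joint_pos"],2))
E
```

```text
go [0.028, 0.133, 0.114] [-0.002, -0.004, -1.519] t 3.3 tcp [0.4507, 0.3441, 0.1285]
[ 0.94  0.39 -0.29  0.   -0.89  0.35]
```

```bash
python3 -m inch '[[0.028,0.133,0,0,0,0.8,0.3],[0.028,0.133,0,0,0,0.8,0.3],[0.028,0.133,0,0,0,0.8,0.3],[0.028,0.133,0,0,0,0.8,0.3],[0.028,0.133,0,0,0,0.8,0.3]]' | tail -1; python3 -m inch '[[0,0,0,0,0,0.8,0.3],[0,0,0,0,0,0.8,0.3],[0,0,0,0,0,0.8,0.3],[0,0,0,0,0,0.8,0.3],[0,0,0,0,0,0.8,0.3]]' | tail -1; python3 -m inch '[[0,0,0,0,0,0.8,0.3],[0,0,0,0,0,0.8,0.3],[0,0,0,0,0,0.8,0.3],[0,0,0,0,0,0.8,0.3],[0,0,0,0,0,0.8,0.3]]' | tail -1
python3 - <<'E'
from h import *
go([.4485,.3103,.0335],.915-np.pi); print(np.round(env.state()["joint_pos"],2))
c=cam("wrist"); nuts(c)
E
```

```text
grasp_force: 0.0
grasp_force: 0.0
grasp_force: 0.0
go [0.002, 0.003, 0.385] [-0.001, 0.007, 0.084] t 4.5 tcp [0.449, 0.3099, 0.1296]
[ 0.9   0.36 -0.34  0.   -0.87 -1.49]
nut conf 0.65 px [281. 215.] world 449.3 311.3 axes 36.3 47.0 ang 0.986
```

```bash
python3 -m inch '[[0,0,0.15,0,0,0.05,0.3],[0,0,0.25,0,0,0.05,0.3],[0,0,0.32,0,0,0.05,0.3],[0,0,0.375,0,0,0.05,0.3],[0,0,0.385,0,0,0.05,0.3]]' | tail -6; python3 -m inch '[[0,0,0,0,0,0,0.3],[0,0,0,0,0,0,0.6],[0,0,0,0,0,0,0.9],[0,0,0,0,0,0,1],[0,0,0,0,0,0,1]]' | tail -6
```

```text
clock: 5.07
tcp_pos: [0.4481, 0.3089, 0.0302]
ee_rot: [[-0.581, -0.814, 0.0], [-0.814, 0.581, -0.0], [0.0, -0.0, -1.0]]
wrist_force: [-1.3, -0.2, 5.5]
gripper_width: 0.701
grasp_force: 2.3
clock: 5.48
tcp_pos: [0.4479, 0.3089, 0.0313]
ee_rot: [[-0.583, -0.812, 0.001], [-0.812, 0.583, 0.001], [-0.002, -0.0, -1.0]]
wrist_force: [-0.3, 0.2, -0.4]
gripper_width: 0.483
grasp_force: 0.0
```

```bash
python3 -m inch '[[0,0,0,0,0,0,1],[0,0,0,0,0,0,1],[0,0,0,0,0,0,1],[0,0,0,0,0,0,1],[0,0,0,0,0,0,1]]' | tail -6;  python3 -m inch '[[0,0,-0.1,0,0,0,1],[0,0,-0.2,0,0,0,1],[0,0,-0.35,0,0,0,1],[0,0,-0.5,0,0,0,1],[0,0,-0.5,0,0,0,1]]' | tail -5
python3 - <<'E'
from h import *
c=cam("wrist"); save(c,"w3",s=1.2); nuts(c,.11)
E
```

```text
clock: 5.9
tcp_pos: [0.4478, 0.3088, 0.031]
ee_rot: [[-0.583, -0.812, 0.001], [-0.812, 0.583, 0.0], [-0.001, -0.0, -1.0]]
wrist_force: [-0.3, -0.9, 4.7]
gripper_width: 0.405
grasp_force: 30.0
tcp_pos: [0.451, 0.3117, 0.1629]
ee_rot: [[-0.582, -0.813, 0.011], [-0.813, 0.582, 0.01], [-0.014, -0.003, -1.0]]
wrist_force: [0.4, -0.1, -0.7]
gripper_width: 0.401
grasp_force: 30.0
nut conf 0.78 px [282. 260.] world 460.2 326.3 axes 41.6 49.5 ang -0.629
nut conf 0.54 px [220. 260.] world 496.8 301.3 axes 10.7 18.7 ang 0.398
```

View pics/w3.png

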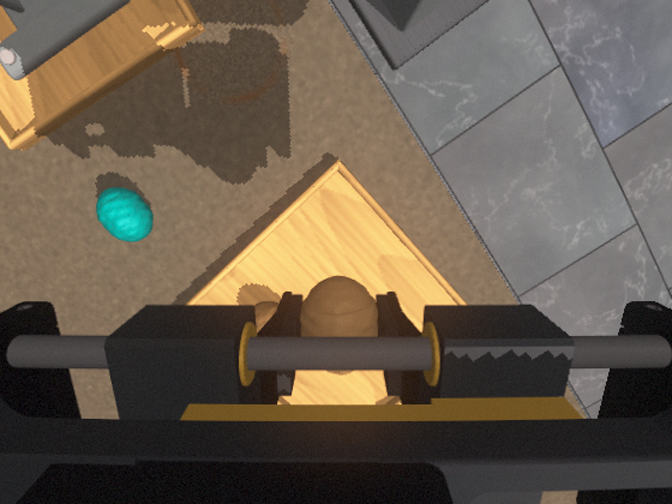

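Nut A is held: the opening is about 35 mm and it shows between the pads at (340,310). Next I view the cracker from above.

```bash
python3 - <<'E'
from h import *
go([.52,.02,.30],-1.70)
E
```

```text
go [0.768, -0.909, -0.576] [-0.001, 0.005, -0.63] t 6.4 tcp [0.4479, 0.3091, 0.1568]
```

```bash
python3 -m inch '[[0.1,-0.1,-0.15,0,0,-0.1,1],[0.2,-0.25,-0.3,0,0,-0.3,1],[0.35,-0.4,-0.45,0,0,-0.5,1],[0.45,-0.52,-0.576,0,0,-0.63,1],[0.5,-0.6,-0.576,0,0,-0.63,1]]' | tail -1
python3 - <<'E'
from h import *
go([.52,.02,.30],-1.70)
E
```

```text
grasp_force: 30.0
go [0.498, -0.194, -0.068] [0.001, -0.001, 0.009] t 6.8 tcp [0.487, 0.1495, 0.2829]
```

```bash
python3 -m inch '[[0.12,-0.05,-0.068,0,0,0,1],[0.25,-0.1,-0.068,0,0,0,1],[0.4,-0.15,-0.068,0,0,0,1],[0.498,-0.194,-0.068,0,0,0,1],[0.498,-0.194,-0.068,0,0,0,1]]' | tail -1
python3 - <<'E'
from h import *
go([.52,.02,.30],-1.70)
c=cam("wrist"); save(c,"w4",s=1.4)
for q,z in(("cradle",.049),("anvil_face",.049),("ram_face",.049),("lever_grip",.167),("cracker",0)):
    for r in optics.pinpoint(q,"wrist")[:2]: y,x=r["centre"]; print(q,round(r["confidence"],2),(round(x),round(y)),at(c,(x,y),z).round(4))
E
```

```text
grasp_force: 30.0
go [-0.011, -0.001, -0.011] [0.005, -0.003, -0.006] t 7.2 tcp [0.5194, 0.0172, 0.2974]
cradle 0.95 (282, 107) [ 0.5047 -0.0765  0.049 ]
anvil_face 0.79 (287, 78) [ 0.4949 -0.108   0.049 ]
ram_face 0.73 (280, 129) [ 0.5106 -0.0512  0.049 ]
lever_grip 0.67 (285, 299) [0.5277 0.1146 0.167 ]
cracker 0.79 (284, 104) [ 0.5016 -0.0825  0.    ]
```

View pics/w4.png

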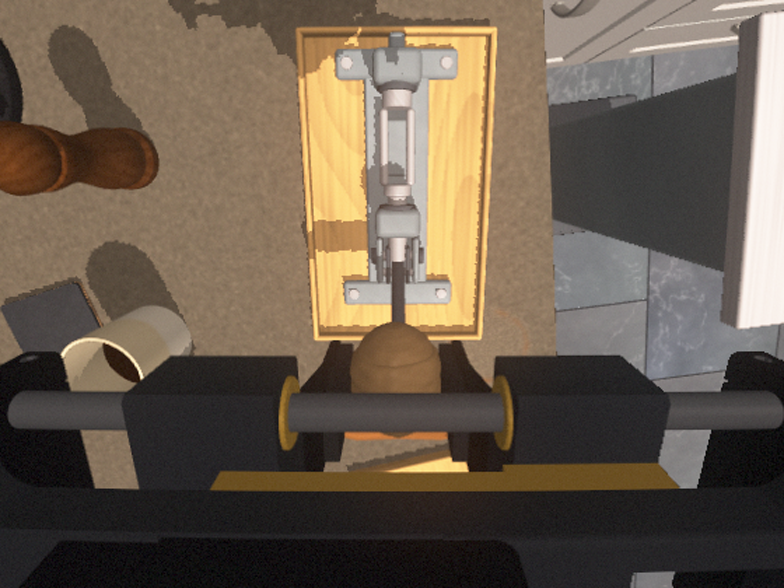

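```bash
cat >> h.py <<'E'
def pose(c,obs):
    from scipy.optimize import least_squares
    L=np.array([o[0] for o in obs],float); U=np.array([o[1] for o in obs],float)
    def W(q): 
        k,s=np.cos(q[2]),np.sin(q[2]); return np.c_[q[0]+k*L[:,0]-s*L[:,1],q[1]+s*L[:,0]+k*L[:,1],L[:,2]]
    r=least_squares(lambda q:(proj(c,W(q))-U).ravel(),[.505,-.077,-.13],loss="soft_l1"); print("pose",r.x.round(4),"res",r.fun.reshape(-1,2).round(1).tolist()); return r.x
E
python3 - <<'E'
from h import *
c=cam("wrist"); d=lambda x,y:(x/1.4,y/1.4)
obs=[((.09,-.104,.017),d(298,28)),((-.09,-.104,.017),d(497,28)),((.09,.194,.017),d(316,338)),((-.09,.194,.017),d(482,338)),
 ((0,-.074,.016),d(395.5,62)),((0,.142,.016),d(398,294)),((0,-.031,.049),d(398,107)),((0,.032,.049),d(398,187))]
q=pose(c,obs)
p=[.0]
for n in("cradle","ram_face","anvil_face"):
    for r in optics.pinpoint(n,"wrist")[:1]: y,x=r["centre"]; w=at(c,(x,y),.049)[:2]-q[:2]; k,s=np.cos(q[2]),np.sin(q[2]); print(n,"in cracker mm",(1000*np.array([k*w[0]+s*w[1],-s*w[0]+k*w[1]])).round(1))
E
```

```text
pose [ 0.503  -0.0735 -0.1207] res [[-1.7, -0.3], [0.8, -1.3], [-1.0, 1.5], [0.3, 0.7], [1.1, 1.1], [0.2, -1.0], [-0.3, 1.5], [-0.0, -1.7]]
cradle in cracker mm [ 1.6 -3. ]
ram_face in cracker mm [-0.1 24.7]
anvil_face in cracker mm [ -0.4 -35.7]
```

```bash
python3 - <<'E'
from h import *
go([.5028,-.0755,.15],-1.6915)
E
```

```text
go [0.394, 0.017, 0.599] [0.0, 0.0, -0.008] t 7.8 tcp [0.5194, 0.0218, 0.2997]
```

```bash
python3 -m inch '[[0.14,0,0,0,0,-0.01,1],[0.28,0.01,0.1,0,0,-0.01,1],[0.37,0.017,0.22,0,0,-0.01,1],[0.394,0.017,0.36,0,0,-0.01,1],[0.394,0.017,0.48,0,0,-0.01,1]]' | tail -1
python3 -m inch '[[0,0,0.119,0,0,0,1],[0,0,0.119,0,0,0,1],[0,0,0.119,0,0,0,1]]' | tail -1
python3 - <<'E'
from h import *
go([.5028,-.0755,.059],-1.6915)
c=cam("wrist"); save(c,"w5",s=1.2)
E
```

```text
grasp_force: 30.0
grasp_force: 30.0
go [-0.003, -0.003, 0.362] [0.003, -0.002, 0.001] t 8.4 tcp [0.5023, -0.0761, 0.1495]
```

View pics/w5.png

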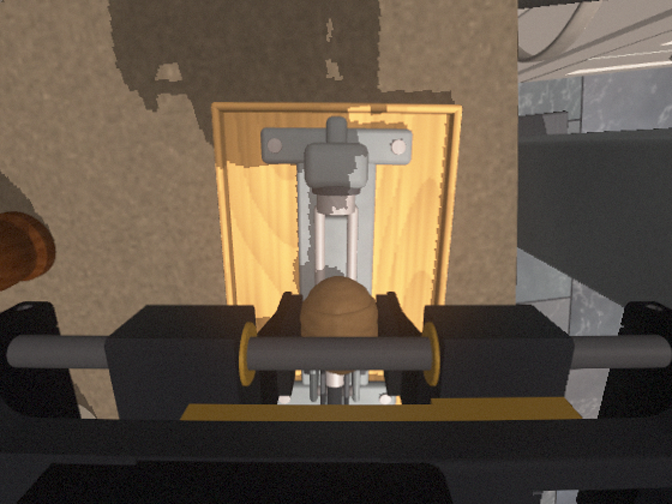

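The nut hangs over the rods: its centre is at column 339 and the rods' middle is at 337. The anvil is at (336,165). Lowering it into the cradle.

```bash
python3 -m inch '[[0,0,0.12,0,0,0,1],[0,0,0.22,0,0,0,1],[0,0,0.3,0,0,0,1],[0,0,0.34,0,0,0,1],[0,0,0.362,0,0,0,1]]' | tail -5; python3 -m inch '[[0,0,0,0,0,0,1],[0,0,0,0,0,0,1]]' | tail -5
python3 - <<'E'
from h import *
c=cam("wrist"); save(c,"w6",s=1.2)
E
```

```text
tcp_pos: [0.5038, -0.0758, 0.0601]
ee_rot: [[-0.119, -0.993, 0.002], [-0.993, 0.119, -0.0], [-0.0, -0.002, -1.0]]
wrist_force: [0.1, -0.3, 0.4]
gripper_width: 0.4
grasp_force: 30.0
tcp_pos: [0.5041, -0.0759, 0.061]
ee_rot: [[-0.12, -0.993, 0.003], [-0.993, 0.12, 0.0], [-0.0, -0.003, -1.0]]
wrist_force: [-0.7, -0.3, 0.3]
gripper_width: 0.401
grasp_force: 30.0
```

View pics/w6.png

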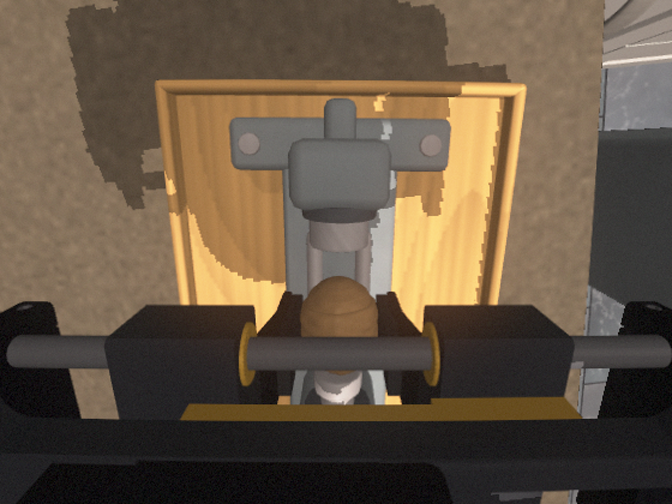

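Centred between the rods, the anvil ahead at (340,230) and the ram behind at (338,385). Release and rise.

```bash
python3 -m inch '[[0,0,0.004,0,0,0,1],[0,0,0.008,0,0,0,1],[0,0,0.008,0,0,0,0.5],[0,0,0.008,0,0,0,0.3],[0,0,0.008,0,0,0,0.3]]' | tail -5; python3 -m inch '[[0,0,0,0,0,0,0.3],[0,0,0,0,0,0,0.3],[0,0,-0.1,0,0,0,0.3],[0,0,-0.22,0,0,0,0.3],[0,0,-0.35,0,0,0,0.3]]' | tail -5; 
python3 -m inch '[[-0.07,0,-0.16,0,0,0,0.3],[-0.15,0,-0.32,0,0,0,0.6],[-0.15,0,-0.48,0,0,0,1],[-0.15,0,-0.48,0,0,0,1],[-0.15,0,-0.48,0,0,0,1]]' | tail -5
python3 - <<'E'
from h import *
c=cam("wrist"); save(c,"w7",(130,20,430,270),2.2); nuts(c,.049)
q=[.503,-.0735,-.1207]; k,s=np.cos(q[2]),np.sin(q[2])
P=lambda x,y,z:[q[0]+k*x-s*y,q[1]+s*x+k*y,z]
# start behind the handle, high
go(P(0,.26,.24),-1.6915)
E
```

```text
tcp_pos: [0.5024, -0.0762, 0.0575]
ee_rot: [[-0.121, -0.993, -0.0], [-0.993, 0.121, 0.0], [-0.0, 0.0, -1.0]]
wrist_force: [-0.8, -0.6, 0.0]
gripper_width: 0.546
grasp_force: 0.0
tcp_pos: [0.5015, -0.0763, 0.1449]
ee_rot: [[-0.12, -0.993, -0.004], [-0.993, 0.12, -0.001], [0.001, 0.004, -1.0]]
wrist_force: [1.0, -0.2, -0.2]
gripper_width: 0.698
grasp_force: 0.0
tcp_pos: [0.5085, -0.0383, 0.2682]
ee_rot: [[-0.12, -0.993, 0.007], [-0.993, 0.12, 0.001], [-0.002, -0.007, -1.0]]
wrist_force: [-0.9, -0.6, -1.1]
gripper_width: 0.481
grasp_force: 0.0
nut conf 0.72 px [283. 158.] world 503.4 -73.0 axes 36.7 46.4 ang 1.443
go [-0.901, -0.003, 0.097] [0.002, 0.0, -0.0] t 10.4 tcp [0.5064, -0.0389, 0.2642]
```

View pics/w7.png

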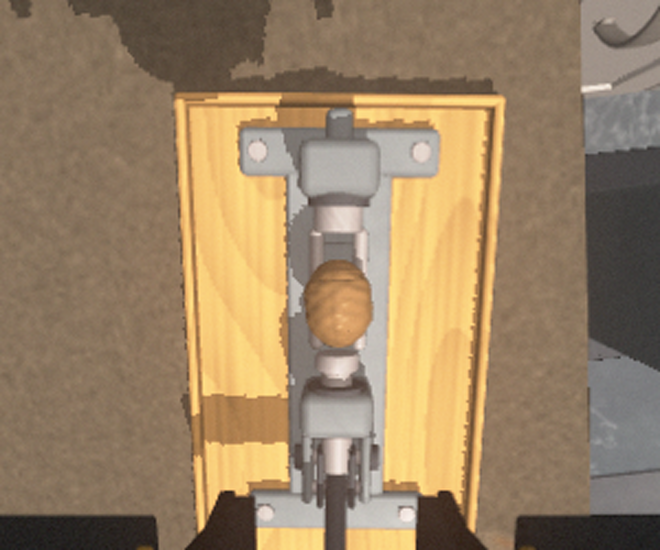

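The nut lies lengthwise in the cradle, 0.5 mm from its centre. Now behind the lever handle, fingers shut, offset 27 mm to miss the stem.

```bash
python3 -m inch '[[-0.16,0.05,0,0,0,0,1],[-0.33,0.1,0,0,0,0,1],[-0.5,0.108,0,0,0,0,1],[-0.66,0.108,0,0,0,0,1],[-0.82,0.108,0,0,0,0,1]]' | tail -1
python3 -m inch '[[-0.06,0,0,0,0,0,1],[-0.06,0,0.1,0,0,0,1],[-0.06,0,0.2,0,0,0,1],[-0.06,0,0.2,0,0,0,1]]' | tail -5
cat >> h.py <<'E'
q=[.503,-.0735,-.1207]; k_,s_=np.cos(q[2]),np.sin(q[2])
P=lambda x,y,z:[q[0]+k_*x-s_*y,q[1]+s_*x+k_*y,z]
def loc(p): w=np.array(p[:2])-q[:2]; return [round(1000*float(v),1) for v in (k_*w[0]+s_*w[1],-s_*w[0]+k_*w[1],p[2])]
E
python3 - <<'E'
from h import *
go(P(-.027,.245,.176),-1.6915); print(loc(env.state()["tcp_pos"]))
E
```

```text
grasp_force: 0.0
tcp_pos: [0.503, 0.1806, 0.2081]
ee_rot: [[-0.121, -0.993, -0.013], [-0.993, 0.121, -0.007], [0.008, 0.012, -1.0]]
wrist_force: [-0.8, -0.4, -0.8]
gripper_width: 0.004
grasp_force: 0.0
go [0.028, -0.016, 0.128] [0.015, -0.01, -0.001] t 11.2 tcp [0.503, 0.1806, 0.2081]
[-30.6, 252.2, 208.1]
```

```bash
python3 -m inch '[[0.02,-0.01,0.06,0,0,0,1],[0.02,-0.01,0.128,0,0,0,1],[0.02,-0.01,0.128,0,0,0,1]]' | tail -5
python3 -m inch '[[0.11,0,0,0,0,0,1],[0.18,0,-0.04,0,0,0,1],[0.256,0,-0.072,0,0,0,1],[0.34,0,-0.095,0,0,0,1],[0.42,0,-0.108,0,0,0,1]]' | tail -5
python3 - <<'E'
from h import *
go(P(-.027,.057,.191),-1.6915); print(loc(env.state()["tcp_pos"]))
E
```

```text
tcp_pos: [0.5068, 0.1752, 0.1797]
ee_rot: [[-0.122, -0.992, -0.007], [-0.992, 0.122, -0.004], [0.005, 0.007, -1.0]]
wrist_force: [0.3, -0.7, -0.3]
gripper_width: -0.0
grasp_force: 0.0
tcp_pos: [0.4984, 0.0749, 0.2147]
ee_rot: [[-0.119, -0.993, 0.009], [-0.993, 0.119, 0.006], [-0.007, -0.008, -1.0]]
wrist_force: [-2.8, 9.7, 12.6]
gripper_width: 0.006
grasp_force: 6.2
go [0.36, 0.02, 0.092] [-0.01, 0.009, 0.002] t 11.9 tcp [0.4984, 0.0749, 0.2147]
[-22.4, 146.8, 214.7]
```

```bash
python3 -m inch '[[0.03,0,0.04,0,0,0,1],[0.06,0,0.04,0,0,0,1],[0.06,0,0.04,0,0,0,1]]' | tail -5
python3 - <<'E'
from h import *
go(P(-.027,.057,.191),-1.6915); print(loc(env.state()["tcp_pos"]))
c=cam("wrist"); save(c,"w8",s=1.2); c=cam("scene"); 
for r in optics.pinpoint("lever_grip","scene")[:1]:y,x=r["centre"]; print(loc(at(c,(x,y),.196)),x,y)
E
```

```text
tcp_pos: [0.4963, 0.0581, 0.2024]
ee_rot: [[-0.121, -0.993, 0.006], [-0.993, 0.121, 0.003], [-0.003, -0.006, -1.0]]
wrist_force: [2.1, 3.6, 3.4]
gripper_width: 0.006
grasp_force: 2.2
go [0.292, 0.018, 0.045] [-0.008, 0.004, -0.001] t 12.1 tcp [0.4963, 0.0581, 0.2024]
[-22.5, 129.9, 202.4]
[-5.3, 106.7, 196.0] 327.3 193.6
```

```bash
python3 -m inch '[[0.06,0,0,0,0,0,1],[0.12,0,0.005,0,0,0,1],[0.18,0,0.018,0,0,0,1],[0.24,0,0.035,0,0,0,1],[0.29,0,0.045,0,0,0,1]]' | tail -5
python3 - <<'E'
from h import *
print(loc(env.state()["tcp_pos"]))
c=cam("scene"); 
for r in optics.pinpoint("lever_grip","scene")[:1]:y,x=r["centre"]; print(loc(at(c,(x,y),.185)),x,y)
E
```

```text
tcp_pos: [0.4869, -0.0125, 0.1896]
ee_rot: [[-0.12, -0.993, 0.004], [-0.993, 0.12, 0.003], [-0.004, -0.004, -1.0]]
wrist_force: [1.8, 11.8, 1.1]
gripper_width: 0.004
grasp_force: 5.9
[-23.3, 58.6, 189.6]
[-6.9, 34.4, 185.0] 327.6 172.6
```

```bash
python3 -m inch '[[0.012,0,0.002,0,0,0,1],[0.02,0,0.003,0,0,0,1],[0.03,0,0.004,0,0,0,1],[0.03,0,0.004,0,0,0,1]]' | tail -5
python3 - <<'E'
from h import *
print(loc(env.state()["tcp_pos"]))
E
```

```text
tcp_pos: [0.4857, -0.0192, 0.1875]
ee_rot: [[-0.12, -0.993, 0.002], [-0.993, 0.12, 0.004], [-0.004, -0.002, -1.0]]
wrist_force: [3.1, 8.9, -0.6]
gripper_width: 0.001
grasp_force: 5.3
[-23.7, 51.8, 187.5]
```

```bash
python3 -m inch '[[0.02,0,0.005,0,0,0,1],[0.02,0,0.005,0,0,0,1],[0.02,0,0.005,0,0,0,1]]' | tail -5
python3 - <<'E'
from h import *
print(loc(env.state()["tcp_pos"]))
c=cam("scene"); 
for r in optics.pinpoint("lever_grip","scene")[:1]:y,x=r["centre"]; print(loc(at(c,(x,y),.183)),x,y)
E
```

```text
tcp_pos: [0.4857, -0.0206, 0.1871]
ee_rot: [[-0.12, -0.993, 0.005], [-0.993, 0.12, 0.01], [-0.01, -0.004, -1.0]]
wrist_force: [-0.9, 25.5, 5.2]
gripper_width: 0.004
grasp_force: 12.3
[-23.5, 50.4, 187.1]
[-1.7, 37.3, 183.0] 325.5 173.9
```

```bash
python3 -m inch '[[-0.1,0,-0.03,0,0,0,1],[-0.2,0,-0.06,0,0,0,1],[-0.32,0,-0.062,0,0,0,1],[-0.43,0,-0.05,0,0,0,1],[-0.53,0,-0.03,0,0,0,1]]' | tail -5
python3 -m inch '[[-0.1,0,0.05,0,0,0,1],[-0.2,0,0.05,0,0,0,1],[-0.32,0,0,0,0,0,1],[-0.32,0,-0.15,0,0,0,1],[-0.32,0,-0.3,0,0,0,1]]' | tail -5
python3 - <<'E'
from h import *
print(loc(env.state()["tcp_pos"]))
c=cam("scene"); 
for r in optics.pinpoint("lever_grip","scene")[:1]:y,x=r["centre"]; print(loc(at(c,(x,y),.167)),x,y)
go(P(0,-.01,.25),-1.6915)
E
```

```text
tcp_pos: [0.499, 0.1061, 0.1938]
ee_rot: [[-0.12, -0.993, -0.002], [-0.993, 0.12, -0.002], [0.002, 0.002, -1.0]]
wrist_force: [1.0, -0.7, -0.1]
gripper_width: 0.01
grasp_force: 0.1
tcp_pos: [0.5076, 0.1847, 0.2672]
ee_rot: [[-0.118, -0.993, -0.008], [-0.993, 0.118, -0.007], [0.008, 0.008, -1.0]]
wrist_force: [0.4, -0.0, 0.4]
gripper_width: 0.0
grasp_force: 0.0
[-26.5, 256.9, 267.2]
[-5.0, 191.5, 167.0] 326.5 229.4
go [1.074, -0.087, 0.097] [-0.01, 0.004, 0.003] t 14.4 tcp [0.5116, 0.1856, 0.2748]
```

```bash
python3 -m inch '[[0.16,-0.05,0,0,0,0,1],[0.32,-0.1,0,0,0,0,1],[0.48,-0.1,0,0,0,0,0.5],[0.64,-0.1,0,0,0,0,0.3],[0.8,-0.1,0,0,0,0,0.3]]' | tail -1
python3 -m inch '[[0.08,0,0.03,0,0,0,0.3],[0.08,0,0.05,0,0,0,0.3],[0.08,0,0.05,0,0,0,0.3]]' | tail -1
python3 - <<'E'
from h import *
c=cam("wrist"); save(c,"w9",(130,20,430,270),2.2); nuts(c,.049)
print(loc(env.state()["tcp_pos"])); go(P(0,0,.06),-1.6915)
c=cam("scene"); 
for r in optics.pinpoint("lever_grip","scene")[:1]:y,x=r["centre"]; print(loc(at(c,(x,y),.167)),x,y)
E
```

```text
grasp_force: 0.0
grasp_force: 0.0
nut conf 0.66 px [279. 146.] world 500.9 -88.6 axes 36.4 41.7 ang 1.553
[-0.0, 37.1, 255.9]
go [0.148, -0.002, 0.784] [0.003, -0.001, 0.0] t 15.2 tcp [0.5074, -0.0367, 0.2559]
[2.7, 191.2, 167.0] 323.3 229.2
```

View pics/w9.png

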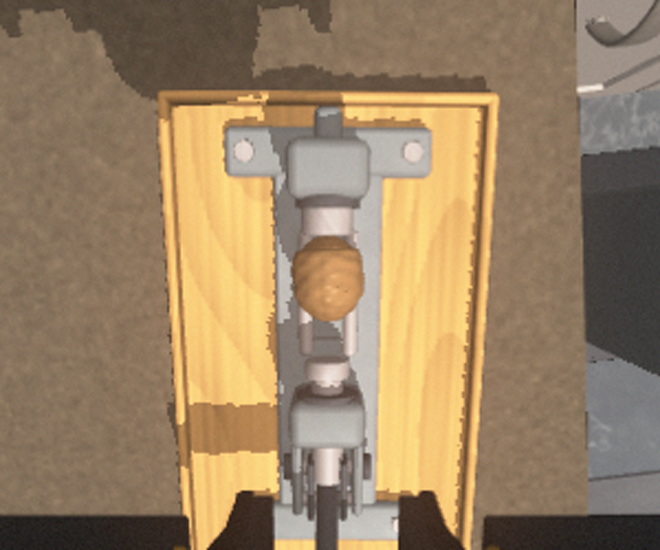

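The lever is back (grip at y = 191 mm). The nut now measures 41.7 mm long against 46.4 before, so it is cracked, and it lies against the anvil at crop (327,278). Picking it up.

```bash
python3 -m inch '[[0.1,0,0.16,0,0,0,0.3],[0.202,0,0.32,0,0,0,0.3],[0.202,0,0.48,0,0,0,0.3],[0.202,0,0.62,0,0,0,0.3],[0.202,0,0.7,0,0,0,0.3]]' | tail -1
python3 -m inch '[[0,0,0.05,0,0,0,0.3],[0,0,0.09,0,0,0,0.3],[0,0,0.095,0,0,0,0.6],[0,0,0.095,0,0,0,1],[0,0,0.095,0,0,0,1]]' | tail -5
python3 -m inch '[[0,0,0,0,0,0,1],[0,0,0,0,0,0,1],[0,0,0,0,0,0,1],[0,0,0,0,0,0,1],[0,0,0,0,0,0,1]]' | tail -5
python3 - <<'E'
from h import *
print(loc(env.state()["tcp_pos"]))
E
```

```text
grasp_force: 0.0
tcp_pos: [0.503, -0.0864, 0.0588]
ee_rot: [[-0.119, -0.993, 0.002], [-0.993, 0.119, 0.0], [-0.0, -0.002, -1.0]]
wrist_force: [-0.2, 0.1, -1.1]
gripper_width: 0.55
grasp_force: 0.0
tcp_pos: [0.503, -0.0868, 0.0588]
ee_rot: [[-0.12, -0.993, 0.003], [-0.993, 0.12, 0.0], [-0.0, -0.003, -1.0]]
wrist_force: [0.4, 0.8, 4.4]
gripper_width: 0.396
grasp_force: 30.0
[1.6, -13.2, 58.8]
```

```bash
python3 -m inch '[[0,0,-0.12,0,0,0,1],[0,0,-0.28,0,0,0,1],[0,0,-0.44,0,0,0,1],[0,0,-0.6,0,0,0,1],[0,0,-0.75,0,0,0,1]]' | tail -1
python3 -m inch '[[0.15,-0.05,-0.08,0,0,0,1],[0.3,-0.1,-0.08,0,0,0,1],[0.45,-0.14,-0.08,0,0,0,1],[0.6,-0.14,-0.08,0,0,0,1],[0.68,-0.14,-0.08,0,0,0,1]]' | tail -5
python3 - <<'E'
from h import *
c=cam("wrist"); save(c,"w10",s=1.2)
for r in optics.silhouettes("bowl","wrist")[:1]:
    ct=max(cv2.findContours(r["pixels"].astype(np.uint8),cv2.RETR_EXTERNAL,cv2.CHAIN_APPROX_NONE)[0],key=len)
    print(r["confidence"],r["extent"])
    pts=np.array([at(c,p[0].astype(float),.072)[:2] for p in ct]); (x,y),R=cv2.minEnclosingCircle((pts*1000).astype(np.float32)); print("circle",x,y,R)
for r in optics.pinpoint("bowl","wrist")[:1]: y,x=r["centre"]; print(x,y,at(c,(x,y),0))
E
```

```text
grasp_force: 30.0
tcp_pos: [0.5151, -0.2628, 0.2643]
ee_rot: [[-0.123, -0.992, -0.002], [-0.992, 0.123, 0.001], [-0.0, 0.002, -1.0]]
wrist_force: [1.0, 0.6, -0.2]
gripper_width: 0.398
grasp_force: 30.0
0.58 [152.8, 22.9, 313.6, 186.9]
circle 554.5814819335938 -357.394775390625 82.73094940185547
240.3 111.3 [ 0.55532105 -0.35818825  0.        ]
```

View pics/w10.png

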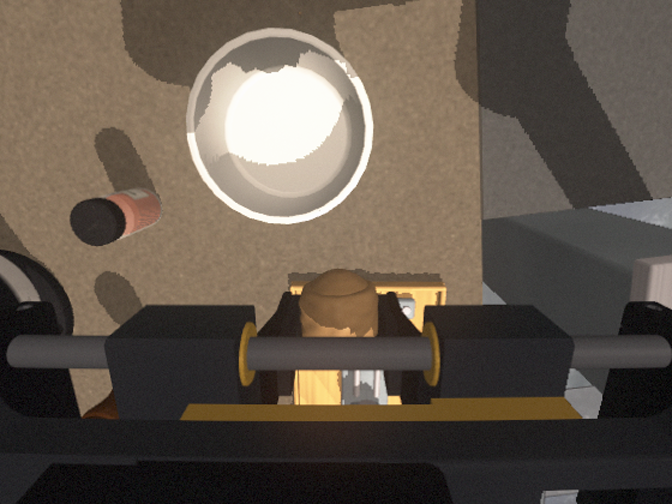

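```bash
python3 - <<'E'
from h import *
go([.552,-.384,.16],-1.6915); 
c=cam("scene")
for p in((300,68),(338,66)): print(at(c,p,0).round(3),at(c,(p[0],p[1]-25),.2).round(3))
E
```

```text
go [0.47, -0.208, 0.416] [0.003, 0.001, -0.004] t 17.5 tcp [0.5151, -0.261, 0.2642]
[ 0.512 -0.635  0.   ] [ 0.526 -0.523  0.2  ]
[ 0.377 -0.634  0.   ] [ 0.408 -0.523  0.2  ]
```

```bash
python3 -m inch '[[0.13,-0.06,0,0,0,0,1],[0.27,-0.12,0.05,0,0,0,1],[0.4,-0.18,0.18,0,0,0,1],[0.47,-0.208,0.3,0,0,0,1],[0.47,-0.208,0.416,0,0,0,1]]' | tail -1
python3 -m inch '[[0,0,0.12,0,0,0,1],[0,0,0.24,0,0,0,1],[0,0,0.34,0,0,0,1],[0,0,0.4,0,0,0,1],[0,0,0.43,0,0,0,1]]' | tail -5
python3 - <<'E'
from h import *
go([.552,-.384,.038],-1.6915)
E
```

```text
grasp_force: 30.0
tcp_pos: [0.5525, -0.3804, 0.0506]
ee_rot: [[-0.119, -0.993, -0.005], [-0.993, 0.119, 0.003], [-0.002, 0.006, -1.0]]
wrist_force: [-0.5, 0.5, -0.4]
gripper_width: 0.396
grasp_force: 30.0
go [0.015, -0.0, 0.05] [0.007, 0.003, 0.002] t 18.4 tcp [0.5525, -0.3804, 0.0506]
```

```bash
python3 -m inch '[[0.01,0,0.02,0,0,0,1],[0.01,0,0.04,0,0,0,1],[0.01,0,0.05,0,0,0,1],[0.01,0,0.05,0,0,0,1]]' | tail -5
```

```text
tcp_pos: [0.5537, -0.3852, 0.0418]
ee_rot: [[-0.12, -0.993, 0.001], [-0.993, 0.12, -0.0], [0.0, -0.001, -1.0]]
wrist_force: [0.7, -0.6, 0.1]
gripper_width: 0.403
grasp_force: 30.0
```

```bash
python3 -m inch '[[0,0,0.008,0,0,0,1],[0,0,0.016,0,0,0,1],[0,0,0.016,0,0,0,1]]' | tail -5;  python3 -m inch '[[0,0,0,0,0,0,0.5],[0,0,0,0,0,0,0.4],[0,0,0,0,0,0,0.4],[0,0,0,0,0,0,0.4],[0,0,0,0,0,0,0.4]]' | tail -5
python3 -m inch '[[0,0,-0.08,0,0,0,0.4],[0,0,-0.2,0,0,0,0.4],[0,0,-0.35,0,0,0,0.4],[0,0,-0.5,0,0,0,0.4],[0,0,-0.65,0,0,0,0.4]]' | tail -5
python3 -m inch '[[-0.16,0,-0.16,0,0,0,0.3],[-0.32,0,-0.2,0,0,0,0.3],[-0.48,0,-0.2,0,0,0,0.3],[-0.48,0,-0.2,0,0,0,0.3]]' | tail -5
python3 - <<'E'
from h import *
c=cam("wrist"); nuts(c,.025)
for r in optics.boxes_of("bowl","wrist")[:1]: print(r)
save(c,"w11",(130,0,430,230),1.5)
c=cam("scene")
for r in optics.silhouettes("walnut_1","scene"):
    m=axis(r["pixels"])[0]; print(m.round(),at(c,m,.022).round(3),c["image"][r["pixels"]].mean(0).round())
go([.50,.15,.30],-1.6915)
E
```

```text
tcp_pos: [0.5533, -0.3853, 0.0374]
ee_rot: [[-0.121, -0.993, 0.0], [-0.993, 0.121, 0.0], [-0.0, -0.0, -1.0]]
wrist_force: [0.5, 0.9, 0.3]
gripper_width: 0.402
grasp_force: 30.0
tcp_pos: [0.5534, -0.3854, 0.0374]
ee_rot: [[-0.12, -0.993, 0.0], [-0.993, 0.12, -0.0], [0.0, -0.0, -1.0]]
wrist_force: [1.0, 0.0, -0.6]
gripper_width: 0.587
grasp_force: 0.0
tcp_pos: [0.553, -0.3852, 0.2015]
ee_rot: [[-0.12, -0.993, -0.0], [-0.993, 0.12, 0.0], [0.0, 0.0, -1.0]]
wrist_force: [1.2, 0.5, -0.4]
gripper_width: 0.597
grasp_force: 0.0
tcp_pos: [0.5688, -0.2622, 0.2524]
ee_rot: [[-0.117, -0.993, 0.005], [-0.993, 0.117, 0.0], [-0.001, -0.005, -1.0]]
wrist_force: [-0.4, 0.2, -1.2]
gripper_width: 0.694
grasp_force: 0.0
nut conf 0.77 px [285.  76.] world 551.1 -387.2 axes 36.1 42.3 ang 1.471
{'extent': [204.2, 10.9, 365.3, 184.1], 'confidence': 0.7}
[272. 332.] [0.671 0.311 0.022] [  2. 185. 176.]
[323. 229.] [0.51  0.033 0.022] [186. 114.  52.]
[305. 286.] [0.577 0.196 0.022] [  6. 175. 165.]
[326. 338.] [0.54  0.339 0.022] [162. 119.  66.]
go [-1.622, 0.47, -0.203] [0.001, -0.0, -0.001] t 20.4 tcp [0.5675, -0.2668, 0.2492]
```

View pics/w11.png

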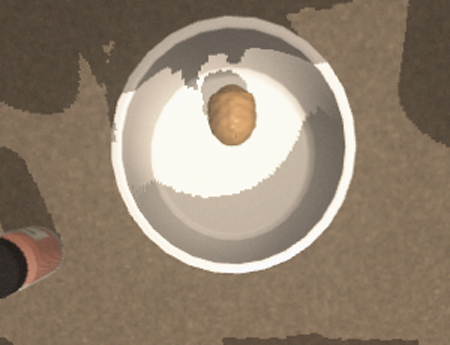

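Nut A lies intact in the bowl at crop (232,115). Nut B still reads (0.540,0.339), so it has not been knocked. Going there.

```bash
python3 -m inch '[[-0.16,0,-0.1,0,0,0,0.3],[-0.32,0,-0.2,0,0,0,0.3],[-0.48,0,-0.2,0,0,0,0.3],[-0.64,0,-0.2,0,0,0,0.3],[-0.8,0,-0.2,0,0,0,0.3]]' | tail -1
python3 -m inch '[[-0.16,0.05,0,0,0,0,0.3],[-0.32,0.1,0,0,0,0,0.3],[-0.48,0.15,0,0,0,0,0.3],[-0.64,0.2,0,0,0,0,0.3],[-0.8,0.25,0,0,0,0,0.3]]' | tail -1
python3 -m inch '[[-0.16,0.05,0.1,0,0,-0.1,0.3],[-0.32,0.1,0.25,0,0,-0.28,0.3],[-0.48,0.15,0.4,0,0,-0.28,0.3],[-0.6,0.15,0.5,0,0,-0.28,0.3],[-0.6,0.15,0.5,0,0,-0.28,0.3]]' | tail -1
python3 - <<'E'
from h import *
go([.54,.338,.12],-1.47)
c=cam("wrist"); nuts(c,.022)
E
```

```text
grasp_force: 0.0
grasp_force: 0.0
grasp_force: 0.0
go [-0.203, -0.044, 0.207] [0.003, -0.002, -0.003] t 21.6 tcp [0.5341, 0.2865, 0.1718]
nut conf 0.87 px [271. 249.] world 539.5 338.5 axes 36.4 48.6 ang -1.514
```

```bash
python3 -m inch '[[-0.12,-0.04,0.1,0,0,0.04,0.3],[-0.203,-0.044,0.2,0,0,0.04,0.3],[-0.203,-0.044,0.3,0,0,0.04,0.3],[-0.203,-0.044,0.4,0,0,0.04,0.3],[-0.203,-0.044,0.45,0,0,0.04,0.3]]' | tail -5
python3 - <<'E'
from h import *
go([.5396,.3384,.031],-1.5)
E
```

```text
tcp_pos: [0.5399, 0.3353, 0.0587]
ee_rot: [[0.066, -0.998, -0.004], [-0.998, -0.066, -0.004], [0.003, 0.004, -1.0]]
wrist_force: [0.3, 0.3, 0.3]
gripper_width: 0.701
grasp_force: 0.0
go [-0.013, 0.0, 0.111] [0.006, -0.004, -0.007] t 22.1 tcp [0.5399, 0.3353, 0.0587]
```

```bash
python3 -m inch '[[-0.01,0,0.05,0,0,0,0.3],[-0.01,0,0.09,0,0,0,0.3],[-0.01,0,0.105,0,0,0,0.3],[-0.01,0,0.105,0,0,0,0.6],[-0.01,0,0.105,0,0,0,1]]' | tail -5; python3 -m inch '[[0,0,0,0,0,0,1],[0,0,0,0,0,0,1],[0,0,0,0,0,0,1],[0,0,0,0,0,0,1],[0,0,0,0,0,0,1]]' | tail -1; python3 -m inch '[[0,0,0,0,0,0,1],[0,0,0,0,0,0,1]]' | tail -5
python3 -m inch '[[0,0,-0.1,0,0,0,1],[0,0,-0.25,0,0,0,1],[0,0,-0.4,0,0,0,1],[0,0,-0.55,0,0,0,1],[0,0,-0.7,0,0,0,1]]' | tail -5
python3 -m inch '[[0.1,0,-0.15,0,0,0.06,1],[0.25,0,-0.3,0,0,0.12,1],[0.4,0,-0.4,0,0,0.18,1],[0.55,0,-0.4,0,0,0.24,1],[0.7,0,-0.4,0,0,0.24,1]]' | tail -5
python3 - <<'E'
from h import *
go(P(0,-.003,.15),-1.6915)
E
```

```text
tcp_pos: [0.5408, 0.3402, 0.0367]
ee_rot: [[0.068, -0.998, 0.001], [-0.998, -0.068, 0.001], [-0.001, -0.001, -1.0]]
wrist_force: [-1.2, -0.1, 0.9]
gripper_width: 0.62
grasp_force: 0.0
grasp_force: 30.0
tcp_pos: [0.5404, 0.3405, 0.0369]
ee_rot: [[0.068, -0.998, 0.001], [-0.998, -0.068, 0.001], [-0.001, -0.001, -1.0]]
wrist_force: [-1.6, 0.0, 5.1]
gripper_width: 0.398
grasp_force: 30.0
tcp_pos: [0.5395, 0.3398, 0.212]
ee_rot: [[0.068, -0.998, -0.001], [-0.998, -0.068, -0.001], [0.001, 0.001, -1.0]]
wrist_force: [0.3, 0.4, -0.8]
gripper_width: 0.398
grasp_force: 30.0
tcp_pos: [0.552, 0.1717, 0.3132]
ee_rot: [[-0.12, -0.993, 0.004], [-0.993, 0.12, 0.003], [-0.003, -0.004, -1.0]]
wrist_force: [0.9, 0.5, -0.2]
gripper_width: 0.399
grasp_force: 30.0
go [1.011, 0.079, 0.649] [-0.005, 0.004, 0.0] t 24.0 tcp [0.552, 0.1717, 0.3132]
```

```bash
python3 -m inch '[[0.16,0.01,0,0,0,0,1],[0.32,0.02,0,0,0,0,1],[0.48,0.04,0,0,0,0,1],[0.64,0.06,0,0,0,0,1],[0.8,0.079,0,0,0,0,1]]' | tail -1
python3 -m inch '[[0.12,0,0.1,0,0,0,1],[0.2,0,0.25,0,0,0,1],[0.2,0,0.4,0,0,0,1],[0.2,0,0.55,0,0,0,1],[0.2,0,0.64,0,0,0,1]]' | tail -1
python3 -m inch '[[0,0,0,0,0,0,1]]' | tail -5
python3 - <<'E'
from h import *
go(P(0,-.001,.066),-1.6915); print(loc(env.state()["tcp_pos"]))
c=cam("wrist"); save(c,"w12",s=1.2); nuts(c,.14)
E
```

```text
grasp_force: 30.0
grasp_force: 30.0
tcp_pos: [0.4974, -0.0739, 0.145]
ee_rot: [[-0.122, -0.992, -0.013], [-0.992, 0.122, -0.0], [0.002, 0.013, -1.0]]
wrist_force: [-1.8, -0.4, -0.2]
gripper_width: 0.399
grasp_force: 30.0
go [-0.001, -0.026, 0.316] [0.016, -0.002, -0.003] t 24.9 tcp [0.4974, -0.0739, 0.145]
[-5.5, -1.1, 145.0]
nut conf 0.67 px [282. 251.] world 495.1 -83.1 axes 36.3 39.7 ang 1.444
```

View pics/w12.png

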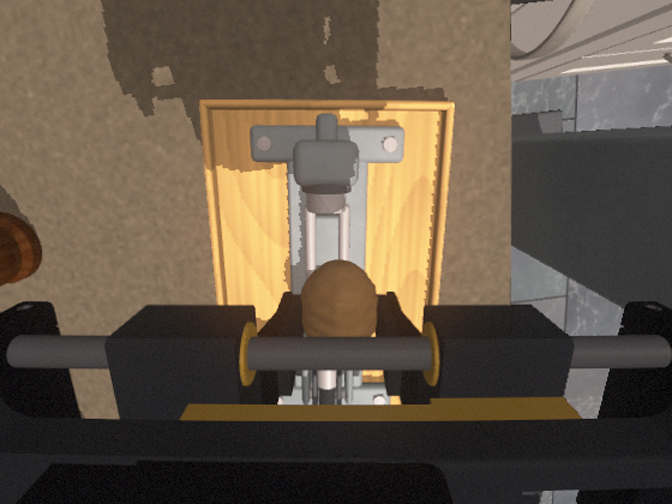

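Nut B is held at (339,300) and sits about 5 mm to one side of the rods (column 328). I shift it in tool -y and lower.

```bash
python3 -m inch '[[0,-0.022,0.05,0,0,0,1],[0,-0.022,0.15,0,0,0,1],[0,-0.022,0.22,0,0,0,1],[0,-0.022,0.28,0,0,0,1],[0,-0.022,0.3,0,0,0,1]]' | tail -1
python3 -m inch '[[0,0,0,0,0,0,1],[0,0,0,0,0,0,1]]' | tail -5
python3 - <<'E'
from h import *
go(P(0,-.001,.064),-1.6915); print(loc(env.state()["tcp_pos"]))
E
```

```text
grasp_force: 30.0
tcp_pos: [0.5088, -0.0738, 0.0773]
ee_rot: [[-0.12, -0.993, 0.003], [-0.993, 0.12, 0.0], [-0.0, -0.003, -1.0]]
wrist_force: [0.2, -0.1, 0.5]
gripper_width: 0.4
grasp_force: 30.0
go [0.006, 0.023, 0.053] [-0.004, 0.001, 0.001] t 25.6 tcp [0.5088, -0.0738, 0.0773]
[5.8, 0.4, 77.3]
```

```bash
python3 -m inch '[[0.003,0.01,0,0,0,0,1],[0.003,0.022,0.02,0,0,0,1],[0.003,0.022,0.035,0,0,0,1],[0.003,0.022,0.035,0,0,0,1],[0.003,0.022,0.035,0,0,0,1]]' | tail -5
python3 - <<'E'
from h import *
go(P(0,-.001,.064),-1.6915); print(loc(env.state()["tcp_pos"]))
c=cam("wrist"); save(c,"w13",(150,60,410,310),2)
E
```

```text
tcp_pos: [0.5017, -0.0741, 0.067]
ee_rot: [[-0.12, -0.993, 0.0], [-0.993, 0.12, -0.0], [0.0, -0.0, -1.0]]
wrist_force: [0.6, -0.4, -0.4]
gripper_width: 0.399
grasp_force: 30.0
go [0.001, -0.005, 0.012] [-0.0, -0.0, 0.0] t 26.0 tcp [0.5017, -0.0741, 0.067]
[-1.2, -0.8, 67.0]
```

View pics/w13.png

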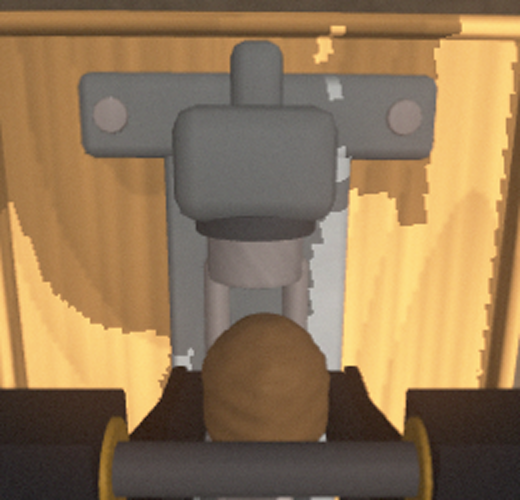

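Centred over the rods. Nut front at crop row 313, anvil face at row 285. Lower 3 mm, release, and check from above.

```bash
python3 -m inch '[[0,0,0.006,0,0,0,1],[0,0,0.012,0,0,0,1],[0,0,0.012,0,0,0,1],[0,0,0.012,0,0,0,0.5],[0,0,0.012,0,0,0,0.3]]' | tail -5; python3 -m inch '[[0,0,0,0,0,0,0.3],[0,0,0,0,0,0,0.3],[0,0,-0.1,0,0,0,0.3],[0,0,-0.22,0,0,0,0.3],[0,0,-0.35,0,0,0,0.3]]' | tail -1
python3 -m inch '[[-0.07,0,-0.16,0,0,0,0.3],[-0.15,0,-0.32,0,0,0,0.6],[-0.15,0,-0.45,0,0,0,1],[-0.15,0,-0.45,0,0,0,1],[-0.15,0,-0.45,0,0,0,1]]' | tail -1
python3 - <<'E'
from h import *
c=cam("wrist"); nuts(c,.049)
for n in("ram_face","anvil_face"):
    for r in optics.pinpoint(n,"wrist")[:1]: y,x=r["centre"]; print(n,r["confidence"],loc(at(c,(x,y),.049)))
print(loc([.503,-.073,0]))
go(P(-.027,.25,.26),-1.6915)
E
```

```text
tcp_pos: [0.5018, -0.0741, 0.064]
ee_rot: [[-0.121, -0.993, 0.0], [-0.993, 0.121, 0.0], [-0.0, -0.0, -1.0]]
wrist_force: [0.4, -0.0, -0.1]
gripper_width: 0.481
grasp_force: 0.1
grasp_force: 0.0
grasp_force: 0.0
nut conf 0.94 px [281. 153.] world 503.0 -76.6 axes 37.7 46.6 ang 1.469
nut conf 0.3 px [281. 163.] world 505.6 -55.6 axes 185.8 301.6 ang 1.443
nut conf 0.28 px [280. 210.] world 516.0 23.6 axes 22.1 53.7 ang 1.442
ram_face 0.9 [-3.4, 28.6, 49.0]
anvil_face 0.66 [-2.8, -33.2, 49.0]
[-0.1, 0.5, 0.0]
go [-0.855, 0.099, 0.008] [0.005, -0.001, -0.001] t 27.5 tcp [0.5051, -0.0372, 0.262]
```

Nut B lies at cracker y = -3 mm, and the middle between ram and anvil reads -2 mm. Same lever stroke again.

```bash
python3 -m inch '[[-0.16,0.05,0,0,0,0,1],[-0.33,0.1,0,0,0,0,1],[-0.5,0.1,0,0,0,0,1],[-0.66,0.1,0,0,0,0,1],[-0.82,0.1,0,0,0,0,1]]' | tail -1
python3 -m inch '[[-0.05,0,0,0,0,0,1],[-0.05,0,0.1,0,0,0,1],[-0.05,0,0.22,0,0,0,1],[-0.05,0,0.33,0,0,0,1],[-0.05,0,0.33,0,0,0,1]]' | tail -5
python3 - <<'E'
from h import *
print(loc(env.state()["tcp_pos"])); go(P(-.027,.245,.176),-1.6915)
E
```

```text
grasp_force: 0.0
tcp_pos: [0.5035, 0.1793, 0.1744]
ee_rot: [[-0.122, -0.992, -0.013], [-0.992, 0.122, -0.007], [0.009, 0.012, -1.0]]
wrist_force: [-1.6, 0.2, -0.4]
gripper_width: 0.004
grasp_force: 0.0
[-30.0, 251.0, 174.4]
go [0.024, -0.012, -0.006] [0.016, -0.011, -0.002] t 28.3 tcp [0.5035, 0.1793, 0.1744]
```

```bash
python3 -m inch '[[0.1,0,0.01,0,0,0,1],[0.19,0,-0.02,0,0,0,1],[0.27,0,-0.05,0,0,0,1],[0.36,0,-0.075,0,0,0,1],[0.44,0,-0.085,0,0,0,1]]' | tail -5
python3 - <<'E'
from h import *
go(P(-.027,.057,.191),-1.6915); print(loc(env.state()["tcp_pos"]))
E
```

```text
tcp_pos: [0.4978, 0.0744, 0.2069]
ee_rot: [[-0.119, -0.993, 0.011], [-0.993, 0.119, 0.006], [-0.007, -0.01, -1.0]]
wrist_force: [1.6, 8.0, 6.0]
gripper_width: 0.003
grasp_force: 4.1
go [0.357, 0.017, 0.061] [-0.013, 0.009, 0.002] t 28.8 tcp [0.4978, 0.0744, 0.2069]
[-23.0, 146.2, 206.9]
```

```bash
python3 -m inch '[[0.06,0,0.01,0,0,0,1],[0.13,0,0.015,0,0,0,1],[0.2,0,0.02,0,0,0,1],[0.27,0,0.035,0,0,0,1],[0.33,0,0.05,0,0,0,1]]' | tail -5
python3 -m inch '[[0.015,0,0.003,0,0,0,1],[0.03,0,0.006,0,0,0,1],[0.045,0,0.009,0,0,0,1],[0.045,0,0.009,0,0,0,1]]' | tail -5
python3 - <<'E'
from h import *
print(loc(env.state()["tcp_pos"]))
E
```

```text
tcp_pos: [0.4875, -0.0082, 0.1934]
ee_rot: [[-0.12, -0.993, 0.01], [-0.993, 0.12, 0.004], [-0.005, -0.009, -1.0]]
wrist_force: [0.7, 10.8, 7.0]
gripper_width: 0.004
grasp_force: 5.2
tcp_pos: [0.4859, -0.019, 0.19]
ee_rot: [[-0.121, -0.993, 0.008], [-0.993, 0.121, 0.004], [-0.005, -0.007, -1.0]]
wrist_force: [1.7, 8.6, 2.6]
gripper_width: 0.009
grasp_force: 4.5
[-23.6, 52.0, 190.0]
```

```bash
python3 -m inch '[[0.02,0,0.01,0,0,0,1],[0.024,0,0.01,0,0,0,1],[0.024,0,0.01,0,0,0,1]]' | tail -5
python3 - <<'E'
from h import *
print(loc(env.state()["tcp_pos"]))
E
```

```text
tcp_pos: [0.4863, -0.0207, 0.1891]
ee_rot: [[-0.12, -0.993, 0.012], [-0.993, 0.121, 0.011], [-0.012, -0.011, -1.0]]
wrist_force: [-3.3, 25.5, 10.7]
gripper_width: 0.008
grasp_force: 12.6
[-22.9, 50.4, 189.1]
```

At the stop (25 N, same position as before). Let it spring back.

```bash
python3 -m inch '[[-0.1,0,-0.03,0,0,0,1],[-0.2,0,-0.06,0,0,0,1],[-0.32,0,-0.062,0,0,0,1],[-0.43,0,-0.05,0,0,0,1],[-0.53,0,-0.03,0,0,0,1]]' | tail -1
python3 -m inch '[[-0.1,0,0.05,0,0,0,1],[-0.2,0,0.05,0,0,0,1],[-0.32,0,0,0,0,0,1],[-0.32,0,-0.15,0,0,0,1],[-0.32,0,-0.3,0,0,0,1]]' | tail -1
python3 -m inch '[[0.16,-0.05,0,0,0,0,1],[0.32,-0.1,0,0,0,0,1],[0.48,-0.1,0,0,0,0,0.5],[0.64,-0.1,0,0,0,0,0.3],[0.8,-0.1,0,0,0,0,0.3]]' | tail -1
python3 -m inch '[[0.08,0,0.03,0,0,0,0.3],[0.08,0,0.05,0,0,0,0.3],[0.08,0,0.05,0,0,0,0.3],[0.08,0,0.05,0,0,0,0.3]]' | tail -1
python3 - <<'E'
from h import *
c=cam("wrist"); nuts(c,.049)
print(loc(env.state()["tcp_pos"])); go(P(0,-.012,.058),-1.6915)
c=cam("scene"); 
for r in optics.pinpoint("lever_grip","scene")[:1]:y,x=r["centre"]; print(loc(at(c,(x,y),.167)),x,y)
E
```

```text
grasp_force: 0.1
grasp_force: 0.0
grasp_force: 0.0
grasp_force: 0.0
nut conf 0.69 px [280. 144.] world 501.6 -88.7 axes 37.3 42.2 ang 1.316
nut conf 0.36 px [280. 163.] world 505.4 -58.4 axes 187.2 292.9 ang 1.44
[-0.9, 37.5, 256.0]
go [0.198, -0.003, 0.792] [-0.001, -0.0, 0.002] t 31.4 tcp [0.5067, -0.0362, 0.256]
[-2.1, 195.8, 167.0] 325.3 230.9
```

Nut B now measures 42.2 mm against 46.6 before, so it is cracked, and the lever is at rest. Grasp it.

```bash
python3 -m inch '[[0.1,0,0.16,0,0,0,0.3],[0.205,0,0.32,0,0,0,0.3],[0.205,0,0.48,0,0,0,0.3],[0.205,0,0.62,0,0,0,0.3],[0.205,0,0.7,0,0,0,0.3]]' | tail -1
python3 -m inch '[[0,0,0.05,0,0,0,0.3],[0,0,0.09,0,0,0,0.3],[0,0,0.095,0,0,0,0.6],[0,0,0.095,0,0,0,1],[0,0,0.095,0,0,0,1]]' | tail -5
python3 -m inch '[[0,0,0,0,0,0,1],[0,0,0,0,0,0,1],[0,0,0,0,0,0,1],[0,0,0,0,0,0,1],[0,0,0,0,0,0,1]]' | tail -5
python3 -m inch '[[0,0,-0.12,0,0,0,1],[0,0,-0.28,0,0,0,1],[0,0,-0.44,0,0,0,1],[0,0,-0.6,0,0,0,1],[0,0,-0.75,0,0,0,1]]' | tail -5
python3 - <<'E'
from h import *
# bowl centre .555,-.358, second nut 26 mm short of it
go([.558,-.331,.16],-1.6915)
E
```

```text
grasp_force: 0.0
tcp_pos: [0.5012, -0.0874, 0.0577]
ee_rot: [[-0.119, -0.993, 0.002], [-0.993, 0.119, 0.0], [-0.0, -0.002, -1.0]]
wrist_force: [-0.5, -0.1, -0.5]
gripper_width: 0.555
grasp_force: 0.0
tcp_pos: [0.5028, -0.0875, 0.0584]
ee_rot: [[-0.119, -0.993, 0.006], [-0.993, 0.119, 0.0], [-0.001, -0.006, -1.0]]
wrist_force: [3.8, 0.7, 6.4]
gripper_width: 0.397
grasp_force: 30.0
tcp_pos: [0.498, -0.0879, 0.2456]
ee_rot: [[-0.121, -0.993, -0.004], [-0.993, 0.121, 0.0], [0.0, 0.004, -1.0]]
wrist_force: [1.4, -0.6, -1.4]
gripper_width: 0.399
grasp_force: 30.0
go [0.936, -0.357, 0.341] [0.005, -0.0, -0.001] t 33.2 tcp [0.498, -0.0879, 0.2456]
```

```bash
python3 -m inch '[[0.15,-0.06,0,0,0,0,1],[0.31,-0.12,0,0,0,0,1],[0.46,-0.18,0,0,0,0,1],[0.61,-0.24,0,0,0,0,1],[0.76,-0.3,0,0,0,0,1]]' | tail -1
python3 -m inch '[[0.12,-0.04,0,0,0,0,1],[0.172,-0.056,0.1,0,0,0,1],[0.172,-0.056,0.25,0,0,0,1],[0.172,-0.056,0.34,0,0,0,1],[0.172,-0.056,0.34,0,0,0,1]]' | tail -1
python3 - <<'E'
from h import *
go([.558,-.331,.038],-1.6915)
c=cam("scene")
for r in optics.silhouettes("walnut_1","scene"):
    m=axis(r["pixels"])[0]; print(m.round(),at(c,m,.025).round(3),c["image"][r["pixels"]].mean(0).round())
E
```

```text
grasp_force: 30.0
grasp_force: 30.0
go [0.013, -0.021, 0.453] [0.021, 0.007, -0.004] t 34.0 tcp [0.555, -0.328, 0.1512]
[272. 332.] [0.671 0.312 0.025] [ 11. 170. 161.]
[295. 120.] [ 0.554 -0.368  0.025] [188. 184. 172.]
[295. 116.] [ 0.551 -0.388  0.025] [163. 125.  78.]
```

```bash
python3 -m inch '[[0.005,0,0.12,0,0,0,1],[0.005,0,0.24,0,0,0,1],[0.005,0,0.34,0,0,0,1],[0.005,0,0.39,0,0,0,1],[0.005,0,0.41,0,0,0,1]]' | tail -5
python3 -m inch '[[0,0,0.01,0,0,0,1],[0,0,0.02,0,0,0,1],[0,0,0.02,0,0,0,1]]' | tail -5
python3 - <<'E'
from h import *
go([.558,-.331,.038],-1.6915)
E
```

```text
tcp_pos: [0.5601, -0.3307, 0.0563]
ee_rot: [[-0.12, -0.993, -0.001], [-0.993, 0.12, 0.0], [-0.0, 0.001, -1.0]]
wrist_force: [0.6, -0.4, -0.1]
gripper_width: 0.399
grasp_force: 30.0
tcp_pos: [0.5613, -0.3313, 0.0532]
ee_rot: [[-0.12, -0.993, 0.003], [-0.993, 0.12, -0.001], [0.001, -0.003, -1.0]]
wrist_force: [-0.4, -0.3, -0.2]
gripper_width: 0.402
grasp_force: 30.0
go [0.0, 0.013, 0.061] [-0.003, -0.001, 0.001] t 34.8 tcp [0.5613, -0.3313, 0.0532]
```

```bash
python3 -m inch '[[0,0.01,0.02,0,0,0,1],[0,0.01,0.04,0,0,0,1],[0,0.01,0.055,0,0,0,1],[0,0.01,0.06,0,0,0,1],[0,0.01,0.06,0,0,0,1]]' | tail -5
```

```text
tcp_pos: [0.5574, -0.3307, 0.0361]
ee_rot: [[-0.12, -0.993, -0.001], [-0.993, 0.12, 0.0], [-0.0, 0.001, -1.0]]
wrist_force: [-0.4, -0.8, -0.1]
gripper_width: 0.399
grasp_force: 30.0
```

```bash
python3 -m inch '[[0,0,0,0,0,0,0.5],[0,0,0,0,0,0,0.4],[0,0,0,0,0,0,0.4],[0,0,0,0,0,0,0.4],[0,0,0,0,0,0,0.4]]' | tail -2
python3 -m inch '[[0,0,-0.08,0,0,0,0.4],[0,0,-0.2,0,0,0,0.4],[0,0,-0.35,0,0,0,0.4],[0,0,-0.5,0,0,0,0.4],[0,0,-0.65,0,0,0,0.4]]' | tail -1
python3 -m inch '[[-0.16,0,-0.16,0,0,0,0.3],[-0.32,0,-0.2,0,0,0,0.3],[-0.35,0,-0.2,0,0,0,0.3],[-0.35,0,-0.2,0,0,0,0.3]]' | tail -5
python3 - <<'E'
from h import *
c=cam("wrist"); nuts(c,.025); save(c,"w14",s=1.2)
c=cam("scene")
for r in optics.pinpoint("lever_grip","scene")[:1]:y,x=r["centre"]; print(loc(at(c,(x,y),.167)))
E
```

```text
gripper_width: 0.587
grasp_force: 0.0
grasp_force: 0.0
tcp_pos: [0.5696, -0.2409, 0.2523]
ee_rot: [[-0.116, -0.993, 0.006], [-0.993, 0.116, -0.0], [-0.0, -0.006, -1.0]]
wrist_force: [-0.4, -0.3, -1.1]
gripper_width: 0.691
grasp_force: 0.0
nut conf 0.96 px [284.  56.] world 551.0 -386.9 axes 36.2 43.3 ang 1.555
nut conf 0.72 px [285. 108.] world 555.6 -331.7 axes 36.6 42.5 ang 1.403
[-0.9, 188.3, 167.0]
```

View pics/w14.png

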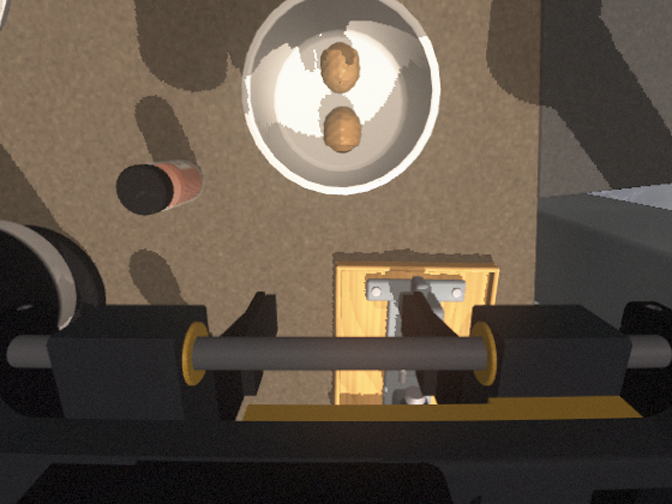

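Both nuts are in the upright bowl, at (340,67) and (342,130), and the lever is at rest. The gripper is clear of everything.

```bash
python3 -c "
from bench import env
print(env.hand_in())"
```

```text
the job is handed in; nothing more can be done
None
```

I cracked both walnuts that were on the tray with the lever, set them in the bowl, saw the lever back at rest, and handed the job in; no verdict came back.

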